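# Take the massing model apart for the review

## Task

Take the stacked model building apart from the top down, one storey at a time, and set each storey upright, centred and squarely on the display base whose panel has its colour, finishing each before you take the next. Set the storeys down, do not drop them, and leave the little model tree standing where it is.

Things in the scene. Friction and masses are not known exactly. Their poses are not given: they have to be found in the camera images.
- plot_board: brown card building plot, 170 x 100 x 10 mm, with two pale strips along its long edges; fixed to the table. The stack of four storeys stands on it at the start. Origin: centre of its underside, at table height; x along its length, z up.
- red_storey: red storey of the massing model: a rigid, solid-walled block with flat sides and roof, red walls and roof, black windows and a white floor edge, 56 (x) x 46 (y) x 38 (z) mm, 35 to 70 g; at the start top (4th) of the stack, the smallest storey, with a small white skylight 24 x 18 mm standing 5 mm proud of its roof. It just rests on what is below. Easily gripped across its width (y). Origin: centre of its underside; x along its length, z up.
- red_base: display base for the red storey, fixed to the table: a pale plywood board 78 x 68 x 6 mm carrying a red panel 56 x 46 x 2 mm, the footprint of that storey, whose upper face is 8 mm above the table. Origin: centre of its underside, at table height; x along its length, z up.
- yellow_storey: yellow storey of the massing model: a rigid, solid-walled block with flat sides and roof, yellow walls and roof, black windows and a white floor edge, 82 (x) x 54 (y) x 38 (z) mm, 52 to 105 g; at the start 3rd from below. It just rests on what is below. Easily gripped across its width (y). Origin: centre of its underside; x along its length, z up.
- yellow_base: display base for the yellow storey, fixed to the table: a pale plywood board 104 x 76 x 6 mm carrying a yellow panel 82 x 54 x 2 mm, the footprint of that storey, whose upper face is 8 mm above the table. Origin: centre of its underside, at table height; x along its length, z up.
- blue_storey: blue storey of the massing model: a rigid, solid-walled block with flat sides and roof, blue walls and roof, black windows and a white floor edge, 110 (x) x 60 (y) x 38 (z) mm, 70 to 140 g; at the start 2nd from below. It just rests on what is below. Easily gripped across its width (y). Origin: centre of its underside; x along its length, z up.
- blue_base: display base for the blue storey, fixed to the table: a pale plywood board 132 x 82 x 6 mm carrying a blue panel 110 x 60 x 2 mm, the footprint of that storey, whose upper face is 8 mm above the table. Origin: centre of its underside, at table height; x along its length, z up.
- green_storey: green storey of the massing model: a rigid, solid-walled block with flat sides and roof, green walls and roof, black windows and a white floor edge, 140 (x) x 64 (y) x 38 (z) mm, 91 to 182 g; at the start lowest, the largest storey, on the brown building plot. It just rests on what is below. Easily gripped across its width (y). Origin: centre of its underside; x along its length, z up.
- green_base: display base for the green storey, fixed to the table: a pale plywood board 162 x 86 x 6 mm carrying a green panel 140 x 64 x 2 mm, the footprint of that storey, whose upper face is 8 mm above the table. Origin: centre of its underside, at table height; x along its length, z up.
- tree: little wooden model tree, loose and light: brown disc foot 38 mm across, thin trunk, pale ball 30 mm across, 68 mm tall. Origin: centre of its underside, z up.
Things that resemble listed ones, but are neither listed nor needed, are in the scene too. Leave any pink or purple look-alike of the red_base alone. Leave any yellow look-alike of the green_storey alone.

How it is judged:
By the outcome, as a careful person would: the job done as asked, in the order asked, and still so for the second after the job is handed in, with the robot touching nothing.
It also fails if it takes over 136 s, if anything falls off the work surface, if the arm or the gripper's body presses on something with over 40 N, if the wrist force passes 120 N, or if a joint passes its speed limit or range.

## Robot

A 6-joint arm with a two-finger parallel gripper is mounted at the origin on the work surface. World frame = base frame: x ahead of the robot, y to its left, z up, the work surface at z = 0. Lengths are in mm, angles in rad, forces in N, time in s.
With the tool pointing down it reaches from about 275 to 750 mm from the base axis. Payload 10.2 kg.
Tool frame: the origin (TCP) lies at the very end of the fingers, on their centre line; the grasp point (between the pads) lies 19 mm behind it; y points along the fingers, x is the direction in which the jaws open and shut, and the axes are right-handed (so a half turn about y gives the same grasp; the last joint's range is limited). The gripper opens to 85 mm and grips with 20 to 120 N. Pads are 22 mm wide; open, the fingers measure 114 mm over their backs; the gripper's body (76 mm by 85 mm) begins 54 mm behind the grasp point. The pads swing forward as they close: fully open they stand 13 mm farther back than shut.
Start: joints at [-1.465, 0.313, 1.498, -0, 1.331, -0.223], TCP at [169.514, -496.887, 231.294] pointing down, gripper open.
Joint ranges: [-2.94, 2.94], [-0.97, 2.17], [0.19, 2.56], [-1.23, 4.37], [0.02, 3.11], [-2.88, 2.88]. Speed limits (rad/s): [2.39, 2.39, 3.01, 3.14, 3.14, 3.14].

## Interface

Orientations are given as a unit quaternion [w, x, y, z].
In Python, from rig import telemetry, imaging, ctrl gives the robot as it stands.
- The arm moves only by the shell command python3 -m handwheel 'ROWS' [FORCE]. ROWS is JSON, a list of rows, each an object with "delta_pos": the shift along the tool's x, y, z in cm, a list of three; "twist": the turn, a rotation vector about the tool's x, y, z in rad, a list of three; "jaw": the opening, from 0 (shut) to 1 (fully open). A call has exactly 10 rows; each row is the pose to reach, as a shift and turn from the pose commanded when the call began, along the tool's axes at that moment; what a row does not reach only later rows make up. A row lasts 1/12 s, in which the tool goes at most 41.7 mm and 7.16 degrees, less where a joint would pass 70% of its speed; a pose out of reach is approached as far as the arm can. A call with a gripper value outside its range is refused whole. The fingers move at their own pace and stop on an object; FORCE is the grip in N (left out, the last holds). Time passes only in rows, so rows that repeat a pose let the fingers close, or fill a call up. It gives the time, the measured TCP pose, the force and the opening at its end, in the units of the state.
- telemetry.sense(): the state, without advancing time (a new reading comes with each control period).
- imaging.capture(name): name is "scene" or "side" or "wrist"; returns a dict with "frame" (480x640x3 uint8, red, green, blue), "z_map" (480x640 float32, mm along the optical axis (not along the pixel's ray), 0 where there is no reading), "fx", "fy", "cx", "cy" (pixels), "rvec" (rotation vector, rad) and "tvec" (3), from world to camera coordinates, as OpenCV has them. Camera axes: x right, y down, z forward; pixel columns grow to the right and rows downward; lengths in mm; the calibration is good to about 2 mm. A picture is of the moment at which its call begins.
- ctrl.finish_job(): hands the job in, once; it reports no verdict.
The state is a dict: "time_s": time; "joints": joint angles; "dq": joint speeds; "tau": joint torques, N m; "eef_pos": TCP position; "ee_rot": TCP orientation; "force": force on the tool from outside, world axes, zero at the start; "wrist_torque": the same for the moment, N m; "grip_width": opening from 0.0 (shut) to 1.0 (fully open).
Only numpy, scipy, OpenCV 4.12 (cv2) and the standard library are available. Lean on these libraries where they do the work, as an engineer would, in place of code of your own. Each camera call takes 0.05 s, during which the arm holds its last target.

## Working session

There is one attempt and no reset: what is moved stays moved. The work goes in short steps, Python scripts to look and compute and a shell command to move; the robot and the scene stay as the last step left them, time stands still between calls to the robot, and variables do not carry over. Pictures are saved under pics/ and viewed, and the job is handed in when it is done.

```bash
ls; mkdir -p pics; python3 - <<'E'
from rig import telemetry, imaging, ctrl
import cv2, numpy as np
print(telemetry.sense())
for n in ["scene","side","wrist"]:
    c=imaging.capture(n)
    cv2.imwrite(f"pics/{n}0.png",c["frame"][:,:,::-1]); np.savez(f"pics/{n}0.npz",**c)
    R=cv2.Rodrigues(np.array(c["rvec"]))[0]; print(n,c["fx"],c["cx"],-R.T@np.array(c["tvec"]),R[2], (c["z_map"]>0).mean())
E
```

```text
pics
{'time_s': 0.0, 'joints': array([-1.46539265e+00,  3.13442673e-01,  1.49848037e+00, -1.12849437e-05,
        1.33098370e+00, -2.23397181e-01]), 'dq': array([-1.59036336e-03, -1.61806541e-03,  4.95014143e-05, -1.27358836e-03,
        5.90408245e-05,  1.28835558e-03]), 'tau': array([ 1.00946470e-04, -4.12269688e+01, -2.59741491e+01, -1.97721674e-04,
        4.13898902e-03, -2.40404825e-05]), 'eef_pos': array([ 169.48491079, -496.60477553,  230.72252814]), 'ee_rot': array([ 0.57543394, -0.57474444,  0.41173851, -0.41111555]), 'force': array([-0.07483816,  0.08794253,  0.45457671]), 'wrist_torque': array([-0.00580361,  0.01826058, -0.00901668]), 'grip_width': 0.9978246251491457}
scene 505.96155377515964 326.81500587503473 [1289.76367801  375.57806851  656.21880732] [-0.76914226 -0.30993631 -0.55889146] 0.996103515625
side 481.13834097746087 321.0022302072015 [428.15183351 686.10295321 715.82726022] [ 0.11716417 -0.71022542 -0.6941559 ] 0.9964453125
wrist 353.19878258407687 318.1041735160128 [ 236.41511402 -474.69757132  372.59169477] [-0.26149034 -0.08733604 -0.9612467 ] 0.9960970052083333
```

View pics/scene0.png

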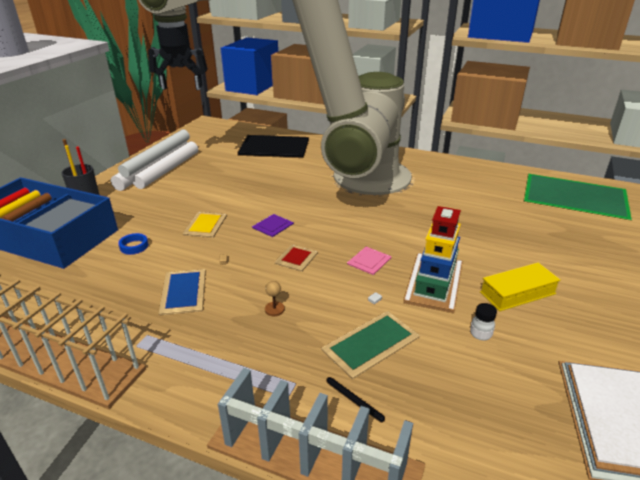

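View pics/side0.png

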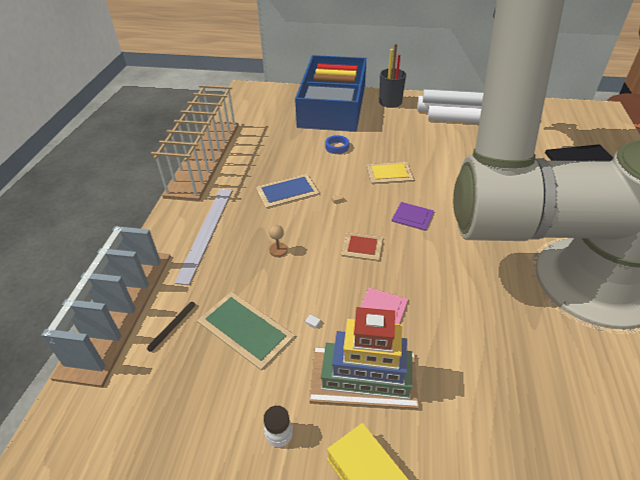

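View pics/wrist0.png

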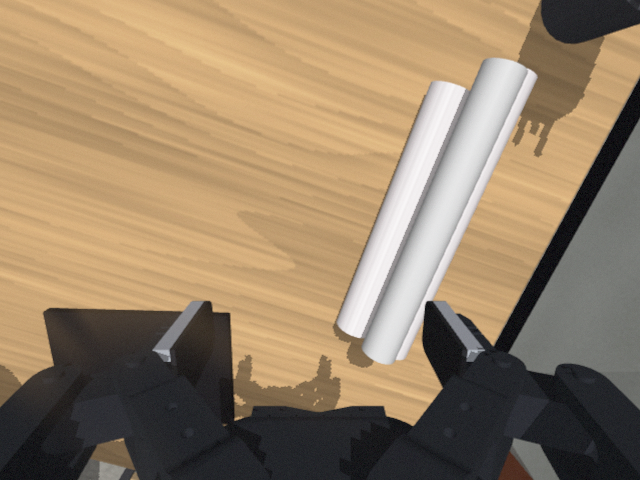

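Scene: stack at about (440,255); red base (297,258), yellow base (205,223), blue base (184,290), green base (370,343), tree (274,297). The pink and purple decoys are at (369,260) and (273,225). In the side view the stack is at (375,350). Next I measure these.

```bash
cat > h.py <<'E'
import numpy as np, cv2
from rig import telemetry, imaging
from scipy.spatial.transform import Rotation as Ro
def cam(c):
    return cv2.Rodrigues(np.array(c["rvec"],float))[0], np.array(c["tvec"],float).ravel()
def cloud(c):
    R,t=cam(c); z=c["z_map"].astype(float)
    v,u=np.mgrid[0:480,0:640]
    P=np.stack([(u-c["cx"])/c["fx"]*z,(v-c["cy"])/c["fy"]*z,z],-1)
    return (P-t)@R
def onplane(c,uv,h):
    R,t=cam(c); uv=np.asarray(uv,float).reshape(-1,2)
    d=np.c_[(uv[:,0]-c["cx"])/c["fx"],(uv[:,1]-c["cy"])/c["fy"],np.ones(len(uv))]@R
    o=-R.T@t
    s=(h-o[2])/d[:,2]
    return o+d*s[:,None]
def proj(c,P):
    R,t=cam(c); q=np.asarray(P,float).reshape(-1,3)@R.T+t
    return np.c_[q[:,0]/q[:,2]*c["fx"]+c["cx"],q[:,1]/q[:,2]*c["fy"]+c["cy"]]
HUE={'red':[(0,9),(172,180)],'yellow':[(23,34)],'blue':[(104,125)],'green':[(55,98)]}
def cmask(c,col,smin=110,vmin=40):
    hsv=cv2.cvtColor(c["frame"],cv2.COLOR_RGB2HSV); m=np.zeros((480,640),bool)
    for a,b in HUE[col]: m|=(hsv[...,0]>=a)&(hsv[...,0]<=b)
    return m&(hsv[...,1]>smin)&(hsv[...,2]>vmin)
def rects(c,col,h,amin=60,smin=110,box=None,zr=None,vmin=40):
    """regions of colour at plane height h -> min area rects (world mm)"""
    m=cmask(c,col,smin,vmin); P=cloud(c)
    if zr is not None: m&=(P[...,2]>zr[0])&(P[...,2]<zr[1])
    out=[]
    cs,_=cv2.findContours(m.astype(np.uint8),cv2.RETR_EXTERNAL,cv2.CHAIN_APPROX_NONE)
    for k in cs:
        if cv2.contourArea(k)<amin: continue
        W=onplane(c,k.reshape(-1,2),h)[:,:2]
        if box and not (box[0]<W[:,0].mean()<box[1] and box[2]<W[:,1].mean()<box[3]): continue
        hull=cv2.convexHull(W.astype(np.float32))
        (x,y),(w,l),a=cv2.minAreaRect(hull)
        if w<l: w,l,a=l,w,a+90
        a=(a+90)%180-90
        px=k.reshape(-1,2).mean(0)
        out.append((round(x,1),round(y,1),round(w,1),round(l,1),round(a,1),px.round()))
    return out
E
python3 - <<'E'
from h import *
for n in ["scene","side"]:
    c=dict(np.load(f"pics/{n}0.npz")); P=cloud(c)
    print(n)
    for col in HUE:
        for r in rects(c,col,8,zr=(-3,14),box=(150,900,-600,500)): print(' base',col,*r)
    for col,h in zip(['red','yellow','blue','green'],[162,124,86,48]):
        for r in rects(c,col,h,zr=(h-6,h+4),box=(150,900,-600,500)): print(' roof',col,*r)
E
```

```text
scene
 base red 461.7 -32.1 56.6 45.8 -3.2 [296. 256.]
 base yellow 428.0 445.7 154.3 67.1 -69.0 [517. 299.]
 base yellow 417.7 -299.6 80.5 52.2 14.2 [204. 223.]
 base blue 655.4 -195.2 106.8 57.3 30.4 [182. 290.]
 base blue 574.8 -379.6 58.9 31.7 -37.0 [135. 249.]
 base blue 548.2 -413.3 45.8 27.7 -36.9 [132. 240.]
 base blue 648.5 -534.1 250.0 137.7 -47.3 [ 59. 251.]
 base green 650.4 204.0 135.9 60.4 -30.0 [370. 341.]
 roof red 428.2 274.3 66.0 45.4 1.0 [446. 216.]
 roof yellow 449.9 272.5 54.1 43.6 86.2 [439. 239.]
 roof blue 448.9 274.3 80.3 57.8 0.3 [442. 259.]
 roof blue 602.2 -620.8 299.8 182.6 89.1 [ 52. 206.]
 roof green 494.6 274.9 60.3 24.0 -88.2 [433. 282.]
side
 base red 459.6 -28.3 55.8 46.5 -3.3 [362. 245.]
 base yellow 457.5 424.7 37.0 4.9 -45.9 [335. 468.]
 base yellow 416.3 -295.6 80.7 52.9 13.7 [389. 171.]
 base blue 652.5 -191.5 107.8 57.5 30.9 [287. 189.]
 base blue 566.3 -481.1 98.4 23.2 0.1 [339. 128.]
 roof red 422.0 278.5 54.6 48.6 1.2 [375. 323.]
 roof yellow 457.2 276.1 52.4 15.6 -82.0 [350. 335.]
 roof blue 424.5 276.4 106.8 58.3 0.3 [361. 360.]
```

```bash
python3 - <<'E'
from h import *
s=telemetry.sense(); q=s['ee_rot']; R=Ro.from_quat([q[1],q[2],q[3],q[0]]).as_matrix(); print(R.round(3))
ims=[]
for n,(x,y) in {"scene":(400,195),"side":(300,295)}.items():
    c=dict(np.load(f"pics/{n}0.npz")); P=cloud(c)
    for nm,b in {'red':(461,-30),'yellow':(417,-297),'blue':(654,-193),'green':(650,204)}.items():
        u,v=proj(c,[*b,8])[0].round().astype(int); print(n,nm,P[v-2:v+3,u-2:u+3,2].mean().round(1),P[v-2:v+3,u-2:u+3,2].std().round(1))
    ims.append(cv2.resize(c["frame"][y:y+120,x:x+120,::-1],(400,400),interpolation=cv2.INTER_CUBIC))
    # heights in stack region
    for h in (162,124,86,48,10):
        m=(abs(P[...,2]-h)<3)&(abs(P[...,0]-425)<100)&(abs(P[...,1]-276)<65)
        Q=P[m]; print(n,h,m.sum(),Q[:,2].mean().round(1),Q[:,:2].min(0).round(),Q[:,:2].max(0).round())
cv2.imwrite("pics/crop0.png",np.hstack(ims))
E
```

```text
[[ 0.323 -0.     0.946]
 [-0.946  0.001  0.323]
 [-0.001 -1.     0.   ]]
scene red 7.7 0.9
scene yellow 7.7 1.2
scene blue 7.5 1.2
scene green 7.9 1.4
scene 162 323 161.5 [393. 250.] [454. 297.]
scene 124 237 123.7 [382. 245.] [467. 299.]
scene 86 295 85.8 [369. 242.] [483. 303.]
scene 48 313 48.0 [359. 241.] [501. 306.]
scene 10 1039 9.7 [343. 215.] [521. 326.]
side red 5.9 1.1
side yellow 5.5 1.3
side blue 6.1 1.2
side green 5.8 1.4
side 162 920 160.8 [393. 252.] [450. 301.]
side 124 654 122.8 [380. 247.] [462. 303.]
side 86 754 85.0 [369. 245.] [478. 307.]
side 48 767 47.0 [356. 241.] [496. 309.]
side 10 1683 8.9 [343. 220.] [517. 330.]
```

View pics/crop0.png

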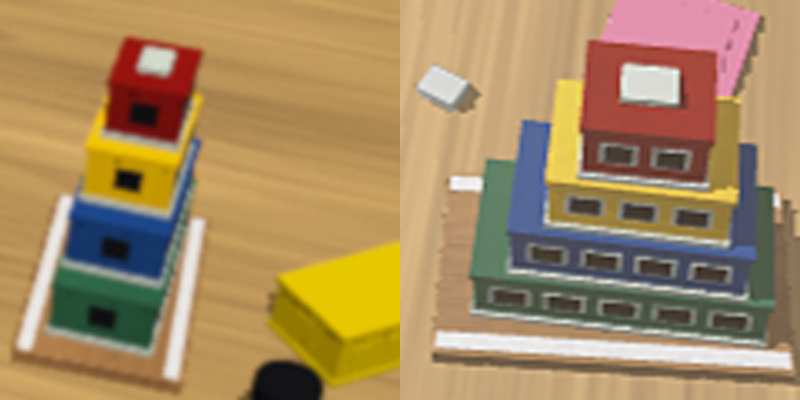

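```bash
cat >> h.py <<'E'
def roof(c,h,xy,rad,tol=2.5,col=None):
    P=cloud(c); m=(abs(P[...,2]-h)<tol)&(np.hypot(P[...,0]-xy[0],P[...,1]-xy[1])<rad)
    if col: m&=cmask(c,col,80,30)
    n,l,st,_=cv2.connectedComponentsWithStats(m.astype(np.uint8),connectivity=8)
    if n<2: return None
    k=1+np.argmax(st[1:,4]); Q=np.argwhere(l==k)[:,::-1]
    W=onplane(c,Q,h)[:,:2].astype(np.float32)
    (x,y),(w,b),a=cv2.minAreaRect(W)
    if w<b: w,b,a=b,w,a+90
    return round(x,1),round(y,1),round(w,1),round(b,1),round((a+90)%180-90,2),len(Q)
def tool():
    s=telemetry.sense(); q=s['ee_rot']; R=Ro.from_quat([q[1],q[2],q[3],q[0]]).as_matrix()
    return s['eef_pos'],R,np.degrees(np.arctan2(R[1,0],R[0,0]))
def go(target,yaw):
    """needed delta_pos (cm) in tool axes and twist to reach target TCP, vertical tool, tool-x yaw deg"""
    p,R,_=tool(); y=np.radians(yaw)
    T=np.array([[np.cos(y),0,-np.sin(y)],[np.sin(y),0,np.cos(y)],[0,-1,0]])
    T[:,2]=np.cross(T[:,0],T[:,1])
    d=R.T@(np.asarray(target,float)-p)/10; w=Ro.from_matrix(R.T@T).as_rotvec()
    print('delta',d.round(2),'twist',w.round(3),'joints',telemetry.sense()['joints'].round(2),'t',telemetry.sense()['time_s'])
E
python3 - <<'E'
from h import *
for n in ["scene","side"]:
    c=dict(np.load(f"pics/{n}0.npz"))
    print(n,'red',roof(c,162,(422,275),60))
    for h in (124,86,48): print(h,roof(c,h,(425,276),90))
    for nm,b in {'red':(461,-30),'yellow':(417,-297),'blue':(654,-193),'green':(650,204)}.items():
        print(nm,roof(c,8,b,100,8,nm))
go((422,276,210),-90); go((440,-150,231),-90)
E
```

```text
scene red (426.5, 273.9, 62.3, 46.1, 1.37, 310)
124 (426.3, 272.4, 87.3, 53.7, 0.63, 220)
86 (428.0, 273.2, 114.9, 59.8, 0.25, 268)
48 (449.2, 272.8, 105.7, 64.2, 1.65, 273)
red (461.7, -32.1, 56.6, 45.8, -3.17, 300)
yellow (417.7, -299.6, 80.5, 52.2, 14.2, 366)
blue (655.2, -195.2, 108.4, 57.8, 30.71, 963)
green (650.6, 203.7, 137.6, 62.0, -29.94, 1888)
side red (421.4, 277.6, 55.7, 46.8, 1.39, 767)
124 (421.3, 276.5, 81.6, 55.0, 0.33, 557)
86 (423.6, 276.7, 109.7, 60.8, 0.73, 641)
48 (400.0, 276.6, 88.5, 63.8, 2.86, 336)
red (459.6, -28.3, 55.8, 46.5, -3.29, 422)
yellow (416.3, -295.6, 80.7, 52.9, 13.72, 418)
blue (652.3, -191.4, 108.1, 58.8, 30.33, 696)
green (698.1, 157.2, 24.6, 1.4, 57.94, 11)
delta [-64.97   2.16  48.85] twist [-0.     0.329 -0.001] joints [-1.47  0.31  1.5  -0.    1.33 -0.22] t 0.15
delta [-2.408e+01  2.000e-02  3.680e+01] twist [-0.     0.329 -0.001] joints [-1.47  0.31  1.5  -0.    1.33 -0.22] t 0.15
```

```bash
python3 -m handwheel '[{"delta_pos":[-4,0,4],"twist":[0,0.05,0],"jaw":1},{"delta_pos":[-6,0,8],"twist":[0,0.1,0],"jaw":1},{"delta_pos":[-8,0,12],"twist":[0,0.15,0],"jaw":1},{"delta_pos":[-10,0,16],"twist":[0,0.2,0],"jaw":1},{"delta_pos":[-12,0,20],"twist":[0,0.25,0],"jaw":1},{"delta_pos":[-14,0,24],"twist":[0,0.305,0],"jaw":1},{"delta_pos":[-16,0,28],"twist":[0,0.305,0],"jaw":1},{"delta_pos":[-19,0,31],"twist":[0,0.305,0],"jaw":1},{"delta_pos":[-22,0,34],"twist":[0,0.305,0],"jaw":1},{"delta_pos":[-25,0,36],"twist":[0,0.305,0],"jaw":1}]' 30; python3 -c "
from h import *
print(tool()); go((422.3,275.7,215),-88.6)"
```

```text
time_s: 0.98
eef_pos: [420.5, -167.1, 231.1]
ee_rot: [0.506, -0.506, 0.494, -0.494]
force: [0.7, 0.4, -0.3]
grip_width: 1.001
(array([ 420.45991092, -167.11736902,  231.10136609]), array([[ 2.38196180e-02, -1.94367825e-05,  9.99716272e-01],
       [-9.99716267e-01,  1.09437939e-04,  2.38196200e-02],
       [-1.09869866e-04, -9.99999994e-01, -1.68244977e-05]]), np.float64(-88.6351073206572))
delta [-44.26   1.61   1.24] twist [ 0.    -0.001 -0.   ] joints [-0.64  0.15  1.7   0.    1.29  0.91] t 0.9833
```

```bash
python3 -m handwheel '[{"delta_pos":[-4,0,0],"twist":[0,0,0],"jaw":1},{"delta_pos":[-8,0,0],"twist":[0,0,0],"jaw":1},{"delta_pos":[-12,0,0],"twist":[0,0,0],"jaw":1},{"delta_pos":[-16,0,0],"twist":[0,0,0],"jaw":1},{"delta_pos":[-20,0,0],"twist":[0,0,0],"jaw":1},{"delta_pos":[-24,0,0],"twist":[0,0,0],"jaw":1},{"delta_pos":[-28,0,0],"twist":[0,0,0],"jaw":1},{"delta_pos":[-32,0,0],"twist":[0,0,0],"jaw":1},{"delta_pos":[-36,0,0.5],"twist":[0,0,0],"jaw":1},{"delta_pos":[-40,0,1],"twist":[0,0,0],"jaw":1}]'; python3 -c "
from h import *
print(tool()[0]); go((422.3,275.7,215),-88.6)"
```

```text
time_s: 1.82
eef_pos: [419.4, 233.4, 231.3]
ee_rot: [0.506, -0.506, 0.494, -0.494]
force: [1.4, -1.7, -0.1]
grip_width: 1.003
[419.40825037 233.36440937 231.34558293]
delta [-4.23  1.63  0.39] twist [-0. -0.  0.] joints [ 0.26  0.21  1.63 -0.    1.3   1.81] t 1.8167
```

```bash
python3 -m handwheel '[{"delta_pos":[-3,0,0.2],"twist":[0,0,0],"jaw":1},{"delta_pos":[-4.2,0.5,0.4],"twist":[0,0,0],"jaw":1},{"delta_pos":[-4.2,1.6,0.4],"twist":[0,0,0],"jaw":1},{"delta_pos":[-4.2,1.6,0.4],"twist":[0,0,0],"jaw":1},{"delta_pos":[-4.2,1.6,0.4],"twist":[0,0,0],"jaw":1},{"delta_pos":[-4.2,1.6,0.4],"twist":[0,0,0],"jaw":1},{"delta_pos":[-4.2,1.6,0.4],"twist":[0,0,0],"jaw":1},{"delta_pos":[-4.2,1.6,0.4],"twist":[0,0,0],"jaw":1},{"delta_pos":[-4.2,1.6,0.4],"twist":[0,0,0],"jaw":1},{"delta_pos":[-4.2,1.6,0.4],"twist":[0,0,0],"jaw":1}]'; python3 - <<'E'
from h import *
print(tool()[0])
for n in ["wrist","side"]:
    c=imaging.capture(n); cv2.imwrite(f"pics/{n}1.png",c["frame"][:,:,::-1]); np.savez(f"pics/{n}1.npz",**c)
    for h,r in ((162,60),(124,90),(86,90)): print(n,h,roof(c,h,(422,275),r))
go((422.3,275.7,128),-88.6)
E
```

```text
time_s: 2.65
eef_pos: [423.1, 273.1, 215.5]
ee_rot: [0.506, -0.506, 0.494, -0.494]
force: [-0.1, 0.7, -0.1]
grip_width: 0.996
[423.09658499 273.10195637 215.53585687]
wrist 162 (422.0, 275.5, 56.1, 45.8, 1.31, 5783)
wrist 124 (422.0, 274.0, 81.3, 53.5, 0.46, 1919)
wrist 86 (468.7, 275.1, 59.8, 20.9, 89.8, 1808)
side 162 (421.4, 277.6, 55.7, 46.8, 1.42, 638)
side 124 (421.3, 276.6, 81.7, 55.1, 0.33, 550)
side 86 (423.6, 276.8, 109.7, 61.0, 0.73, 643)
delta [-0.25  8.74 -0.07] twist [-0.    -0.001 -0.   ] joints [0.34 0.28 1.59 0.   1.28 1.89] t 2.75
```

View pics/wrist1.png

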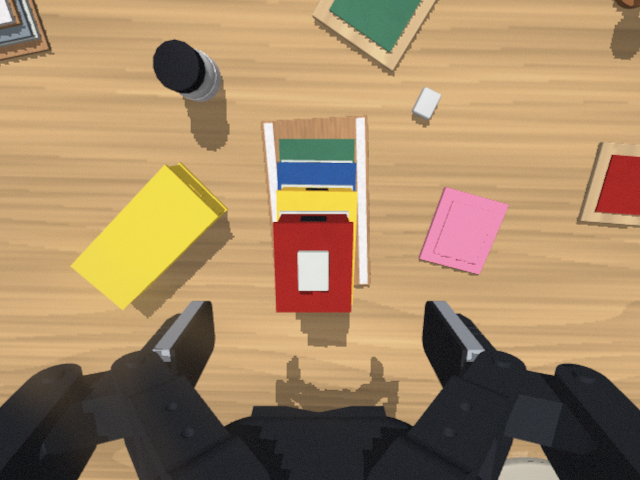

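View pics/side1.png

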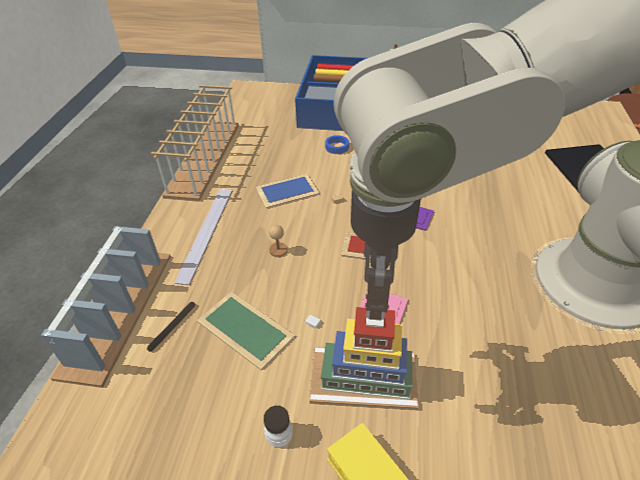

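Wrist view: red roof at (313,265), centred between the fingers (edges at columns 213 and 425). The wrist measurement of (422.0, 275.5, 1.3°) agrees with the other cameras.

```bash
python3 -m handwheel '[{"delta_pos":[-0.2,1,-0.1],"twist":[0,0,0],"jaw":1},{"delta_pos":[-0.25,3,-0.1],"twist":[0,0,0],"jaw":1},{"delta_pos":[-0.25,5,-0.1],"twist":[0,0,0],"jaw":1},{"delta_pos":[-0.25,7,-0.1],"twist":[0,0,0],"jaw":1},{"delta_pos":[-0.25,8.3,-0.1],"twist":[0,0,0],"jaw":1},{"delta_pos":[-0.25,8.8,-0.1],"twist":[0,0,0],"jaw":1},{"delta_pos":[-0.25,8.8,-0.1],"twist":[0,0,0],"jaw":1},{"delta_pos":[-0.25,8.8,-0.1],"twist":[0,0,0],"jaw":1},{"delta_pos":[-0.25,8.8,-0.1],"twist":[0,0,0],"jaw":1},{"delta_pos":[-0.25,8.8,-0.1],"twist":[0,0,0],"jaw":1}]'; python3 - <<'E'
from h import *
print(tool()[0]);go((422.3,275.5,127),-88.6)
c=imaging.capture("side"); cv2.imwrite("pics/side2.png",cv2.resize(c["frame"][250:420,280:460,::-1],(720,600)))
E
```

```text
time_s: 3.58
eef_pos: [422.3, 275.9, 128.1]
ee_rot: [0.506, -0.505, 0.494, -0.494]
force: [0.2, 1.0, 1.2]
grip_width: 0.998
[422.28879074 275.93716135 128.10190341]
delta [ 0.04  0.11 -0.  ] twist [-0.001 -0.001 -0.001] joints [0.35 0.38 1.7  0.   1.07 1.89] t 3.5833
```

View pics/side2.png

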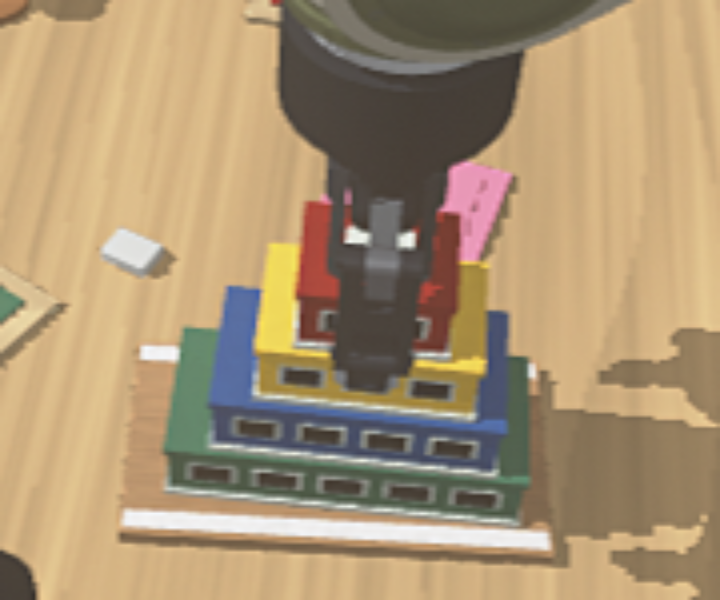

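```bash
python3 -m handwheel '[{"delta_pos":[0,0,0],"twist":[0,0,0],"jaw":0.7},{"delta_pos":[0,0,0],"twist":[0,0,0],"jaw":0.62},{"delta_pos":[0,0,0],"twist":[0,0,0],"jaw":0.58},{"delta_pos":[0,0,0],"twist":[0,0,0],"jaw":0.55},{"delta_pos":[0,0,0],"twist":[0,0,0],"jaw":0.5},{"delta_pos":[0,0,0],"twist":[0,0,0],"jaw":0.4},{"delta_pos":[0,0,0],"twist":[0,0,0],"jaw":0.3},{"delta_pos":[0,0,0],"twist":[0,0,0],"jaw":0.3},{"delta_pos":[0,0,0],"twist":[0,0,0],"jaw":0.3},{"delta_pos":[0,0,0],"twist":[0,0,0],"jaw":0.3}]' 30; python3 - <<'E'
from h import *
print(tool()[0])
c=imaging.capture("side"); cv2.imwrite("pics/side3.png",cv2.resize(c["frame"][250:420,280:460,::-1],(720,600)))
for h in (124,86): print(h,roof(c,h,(422,275),90))
E
```

```text
time_s: 4.47
eef_pos: [422.0, 275.8, 127.5]
ee_rot: [0.506, -0.506, 0.494, -0.494]
force: [0.4, 0.4, 3.6]
grip_width: 0.538
[422.03434893 275.80040451 127.46598197]
124 (446.8, 276.6, 55.0, 30.6, -89.34, 261)
86 (423.6, 276.9, 109.7, 61.1, 0.77, 660)
```

View pics/side3.png

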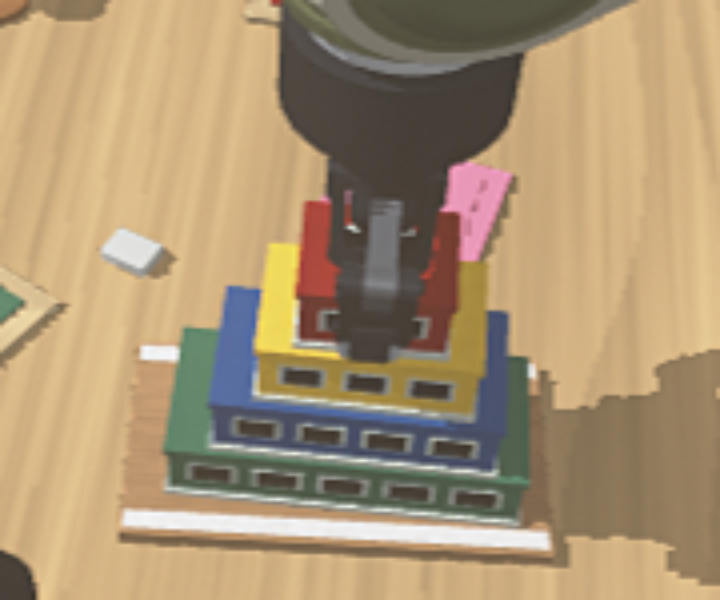

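```bash
python3 -m handwheel '[{"delta_pos":[0,-0.5,0],"twist":[0,0,0],"jaw":0.3},{"delta_pos":[0,-2,0],"twist":[0,0,0],"jaw":0.3},{"delta_pos":[0,-4,0],"twist":[0,0,0],"jaw":0.3},{"delta_pos":[2,-5,0],"twist":[0,0,0],"jaw":0.3},{"delta_pos":[5,-5,0.5],"twist":[0,0,0],"jaw":0.3},{"delta_pos":[9,-5,1],"twist":[0,0.02,0],"jaw":0.3},{"delta_pos":[13,-5,2],"twist":[0,0.04,0],"jaw":0.3},{"delta_pos":[17,-4,2.5],"twist":[0,0.06,0],"jaw":0.3},{"delta_pos":[21,-2,3],"twist":[0,0.08,0],"jaw":0.3},{"delta_pos":[25,0,3.5],"twist":[0,0.08,0],"jaw":0.3}]'; python3 - <<'E'
from h import *
print(tool()[0]);go((460.6,-30.2,60),-93.2)
E
```

```text
time_s: 5.35
eef_pos: [462.0, 30.7, 130.2]
ee_rot: [-0.486, 0.485, -0.514, 0.514]
force: [1.4, 0.3, -1.0]
grip_width: 0.531
[462.02072482  30.66014129 130.16024339]
delta [6.08 7.02 0.2 ] twist [-0.001 -0.002  0.   ] joints [-0.19  0.29  1.82  0.    1.03  1.44] t 5.35
```

```bash
python3 -m handwheel '[{"delta_pos":[3,1,0.1],"twist":[0,0,0],"jaw":0.3},{"delta_pos":[5,3,0.2],"twist":[0,0,0],"jaw":0.3},{"delta_pos":[6,5,0.2],"twist":[0,0,0],"jaw":0.3},{"delta_pos":[6.1,6.5,0.2],"twist":[0,0,0],"jaw":0.3},{"delta_pos":[6.1,7,0.2],"twist":[0,0,0],"jaw":0.3},{"delta_pos":[6.1,7,0.2],"twist":[0,0,0],"jaw":0.3},{"delta_pos":[6.1,7,0.2],"twist":[0,0,0],"jaw":0.3},{"delta_pos":[6.1,7,0.2],"twist":[0,0,0],"jaw":0.3},{"delta_pos":[6.1,7,0.2],"twist":[0,0,0],"jaw":0.3},{"delta_pos":[6.1,7,0.2],"twist":[0,0,0],"jaw":0.3}]'; python3 - <<'E'
from h import *
print(tool());go((460.6,-30.2,60),-93.2)
for n in ["wrist","side"]:
    c=imaging.capture(n); cv2.imwrite(f"pics/{n}4.png",c["frame"][:,:,::-1]); np.savez(f"pics/{n}4.npz",**c)
c=imaging.capture("scene"); np.savez(f"pics/scene4.npz",**c)
E
```

```text
time_s: 6.18
eef_pos: [460.9, -28.3, 60.9]
ee_rot: [-0.486, 0.486, -0.513, 0.514]
force: [-0.1, 0.2, -0.6]
grip_width: 0.536
(array([460.8637929 , -28.27007139,  60.92667735]), array([[-5.55852094e-02,  1.15199880e-03,  9.98453283e-01],
       [-9.98453892e-01, -3.96961245e-04, -5.55847853e-02],
       [ 3.32313652e-04, -9.99999258e-01,  1.17228286e-03]]), np.float64(-93.18644038140361))
delta [ 0.19  0.09 -0.02] twist [-0.001  0.     0.   ] joints [-0.32  0.4   1.88 -0.    0.86  1.31] t 6.1833
```

View pics/wrist4.png

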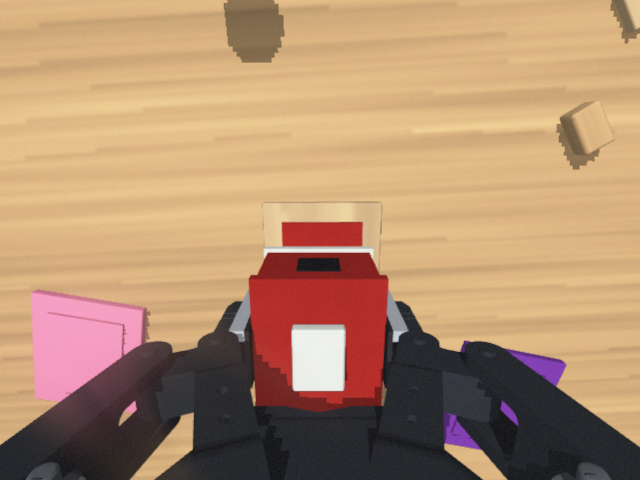

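View pics/side4.png

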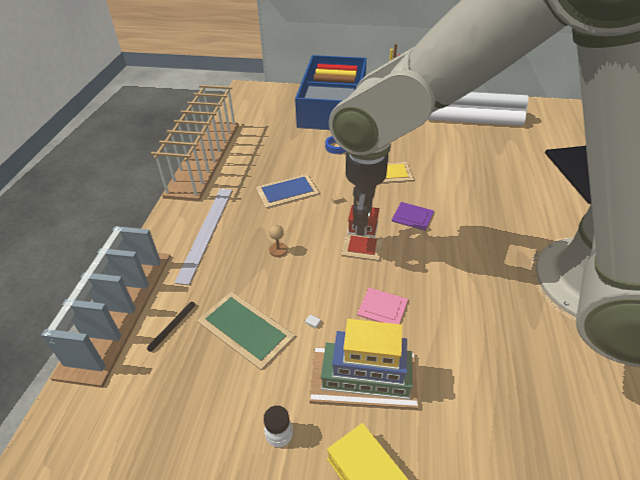

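Wrist view: red storey held square at (318,340), with the base front edge visible at row 203, cols 263–382. The stack is undisturbed.

```bash
python3 - <<'E'
from h import *
p=np.array([460.9,-28.3,60.9])
c=dict(np.load("pics/wrist4.npz"))
print('roof',roof(c,p[2]+34.6,p[:2],60,4,'red'))
print('panel strip',roof(c,8,(485,-30),60,5,'red'))
P=cloud(c); m=(abs(P[...,2]-6)<5)&(np.hypot(P[...,0]-495,P[...,1]+30)<60)
print('board corners px->',onplane(c,[(263,203),(382,203),(282,222),(363,222)],7).round(1)[:,:2])
for n in("side","scene"):
    c=dict(np.load(f"pics/{n}4.npz")); print(n,roof(c,p[2]+34.6,p[:2],60,4,'red'),roof(c,8,(461,-30),70,6,'red'))
E
```

```text
roof (463.4, -28.7, 53.1, 46.2, -3.22, 13921)
panel strip (480.9, -31.9, 45.8, 14.1, 86.78, 2007)
board corners px-> [[500.4  -0. ]
 [496.7 -66.4]
 [489.   -9.7]
 [486.4 -55.5]]
side (441.0, -23.3, 46.8, 15.8, 86.32, 117) (459.9, -28.2, 55.3, 46.2, -2.88, 416)
scene (465.3, -30.2, 59.7, 49.0, -2.07, 200) (461.6, -32.0, 56.9, 45.7, -3.11, 303)
```

```bash
python3 -m handwheel '[{"delta_pos":[0.22,0,-0.07],"twist":[0,0,0],"jaw":0.3},{"delta_pos":[0.22,1,-0.07],"twist":[0,0,0],"jaw":0.3},{"delta_pos":[0.22,2,-0.07],"twist":[0,0,0],"jaw":0.3},{"delta_pos":[0.22,3,-0.07],"twist":[0,0,0],"jaw":0.3},{"delta_pos":[0.22,3.8,-0.07],"twist":[0,0,0],"jaw":0.3},{"delta_pos":[0.22,4.3,-0.07],"twist":[0,0,0],"jaw":0.3},{"delta_pos":[0.22,4.6,-0.07],"twist":[0,0,0],"jaw":0.3},{"delta_pos":[0.22,4.75,-0.07],"twist":[0,0,0],"jaw":0.3},{"delta_pos":[0.22,4.75,-0.07],"twist":[0,0,0],"jaw":0.3},{"delta_pos":[0.22,4.75,-0.07],"twist":[0,0,0],"jaw":0.3}]'; python3 - <<'E'
from h import *
print(tool()[0]);go((460.1,-30.5,11.5),-93.2)
c=imaging.capture("wrist"); cv2.imwrite("pics/wrist5.png",c["frame"][:,:,::-1]); np.savez("pics/wrist5.npz",**c)
print(roof(c,48,(460,-30),60,4,'red'))
E
```

```text
time_s: 7.17
eef_pos: [459.9, -30.6, 13.0]
ee_rot: [-0.486, 0.486, -0.514, 0.514]
force: [-0.1, -0.7, -0.4]
grip_width: 0.536
[459.90275626 -30.61498268  12.95999196]
delta [-0.01  0.15  0.02] twist [-0. -0.  0.] joints [-0.32  0.49  1.91  0.    0.74  1.31] t 7.1667
(462.8, -31.0, 52.9, 46.2, -3.24, 13851)
```

View pics/wrist5.png

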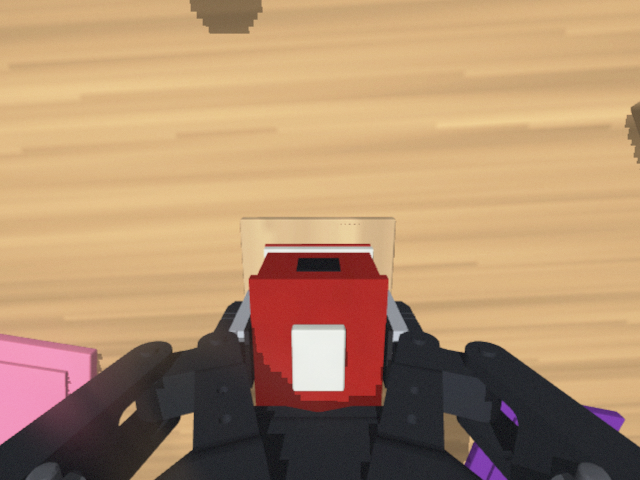

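```bash
python3 -m handwheel '[{"delta_pos":[0,0,0.1],"twist":[0,0,0],"jaw":0.3},{"delta_pos":[0,0,0.1],"twist":[0,0,0],"jaw":0.3},{"delta_pos":[0,0.05,0.1],"twist":[0,0,0],"jaw":0.3},{"delta_pos":[0,0.1,0.1],"twist":[0,0,0],"jaw":0.3},{"delta_pos":[0,0.12,0.1],"twist":[0,0,0],"jaw":0.3},{"delta_pos":[0,0.14,0.1],"twist":[0,0,0],"jaw":0.3},{"delta_pos":[0,0.16,0.1],"twist":[0,0,0],"jaw":0.3},{"delta_pos":[0,0.16,0.1],"twist":[0,0,0],"jaw":0.3},{"delta_pos":[0,0.16,0.1],"twist":[0,0,0],"jaw":0.3},{"delta_pos":[0,0.16,0.1],"twist":[0,0,0],"jaw":0.3}]'; python3 - <<'E'
from h import *
print(tool()[0],telemetry.sense()['force'])
c=imaging.capture("wrist"); cv2.imwrite("pics/wrist6.png",cv2.resize(c["frame"][190:300,220:420,::-1],(800,440))); np.savez("pics/wrist6.npz",**c)
print(roof(c,46,(460,-30),60,4,'red'))
E
```

```text
time_s: 8.05
eef_pos: [460.7, -30.6, 11.5]
ee_rot: [-0.486, 0.486, -0.514, 0.514]
force: [-2.5, 0.2, 5.0]
grip_width: 0.529
[460.70601454 -30.623173    11.47390101] [-2.5476251   0.17592183  4.99645871]
(463.3, -31.1, 53.2, 46.3, -3.21, 13919)
```

View pics/wrist6.png

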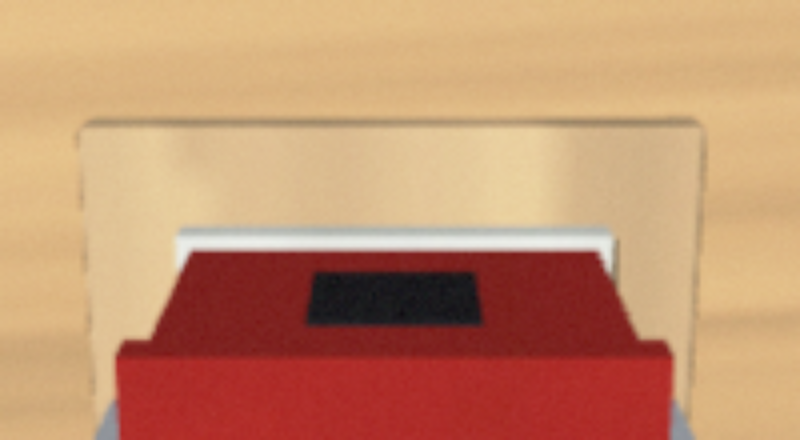

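```bash
python3 - <<'E'
from h import *
c=dict(np.load("pics/wrist6.npz"))
a=onplane(c,[(240,220.7),(396,220.7)],6).mean(0); b=onplane(c,[(264.5,247.3),(373,247.3)],8).mean(0)
print(a,b,np.linalg.norm((a-b)[:2]))
E
```

```text
[498.97272205 -33.14759017   6.        ] [487.74389623 -32.83537674   8.        ] 11.233165467770228
```

```bash
python3 -m handwheel '[{"delta_pos":[0,0,0],"twist":[0,0,0],"jaw":0.56},{"delta_pos":[0,0,0],"twist":[0,0,0],"jaw":0.62},{"delta_pos":[0,0,0],"twist":[0,0,0],"jaw":0.75},{"delta_pos":[0,0,0],"twist":[0,0,0],"jaw":0.9},{"delta_pos":[0,0,0],"twist":[0,0,0],"jaw":1},{"delta_pos":[0,-1,0],"twist":[0,0,0],"jaw":1},{"delta_pos":[0,-4,0],"twist":[0,0,0],"jaw":1},{"delta_pos":[0,-8,0],"twist":[0,0,0],"jaw":1},{"delta_pos":[0,-12,0],"twist":[0,0,0],"jaw":1},{"delta_pos":[0,-14,0],"twist":[0,0,0],"jaw":1}]'; python3 - <<'E'
from h import *
print(tool()[0])
for n in ["wrist","side","scene"]:
    c=imaging.capture(n); cv2.imwrite(f"pics/{n}7.png",c["frame"][:,:,::-1]); np.savez(f"pics/{n}7.npz",**c)
    print(n,'red',roof(c,46,(461,-30),50,4,'red'),'yellow',roof(c,124,(421,276),90,4,'yellow'))
go((421,275.5,220),-89.5)
E
```

```text
time_s: 8.93
eef_pos: [461.8, -30.9, 156.2]
ee_rot: [-0.487, 0.485, -0.512, 0.516]
force: [0.5, 0.1, 0.1]
grip_width: 1.003
[461.83912918 -30.92245344 156.17068904]
wrist red (460.9, -31.2, 55.5, 45.8, -3.26, 3682) yellow None
side red (460.1, -27.5, 54.8, 48.9, -2.59, 334) yellow (421.9, 275.6, 80.4, 53.2, 0.37, 1673)
scene red (464.7, -30.3, 60.9, 46.2, -3.69, 262) yellow (426.3, 272.8, 87.2, 52.9, 0.63, 642)
delta [-30.35  -6.76  -5.71] twist [-0.004 -0.065  0.001] joints [-0.32  0.26  1.79 -0.    1.09  1.31] t 9.0833
```

View pics/wrist7.png

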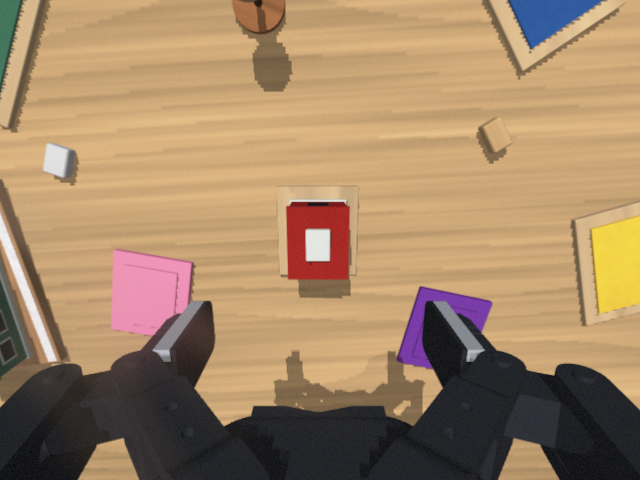

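Wrist view: the red storey sits centred on its base at (318,240). Next is yellow.

```bash
python3 -m handwheel '[{"delta_pos":[-4,-1,-0.7],"twist":[0,-0.01,0],"jaw":1},{"delta_pos":[-8,-2,-1.5],"twist":[0,-0.03,0],"jaw":1},{"delta_pos":[-12,-2.4,-2.3],"twist":[0,-0.05,0],"jaw":1},{"delta_pos":[-16,-2.4,-3],"twist":[0,-0.065,0],"jaw":1},{"delta_pos":[-20,-2.4,-3.8],"twist":[0,-0.065,0],"jaw":1},{"delta_pos":[-24,-2.4,-4.6],"twist":[0,-0.065,0],"jaw":1},{"delta_pos":[-28,-2.4,-5.3],"twist":[0,-0.065,0],"jaw":1},{"delta_pos":[-30.4,-2.4,-5.7],"twist":[0,-0.065,0],"jaw":1},{"delta_pos":[-30.4,-2.4,-5.7],"twist":[0,-0.065,0],"jaw":1},{"delta_pos":[-30.4,-2.4,-5.7],"twist":[0,-0.065,0],"jaw":1}]'; python3 - <<'E'
from h import *
print(tool()[0])
c=imaging.capture("wrist"); cv2.imwrite("pics/wrist8.png",c["frame"][:,:,::-1]); np.savez("pics/wrist8.npz",**c)
for h in (124,86,48): print(h,roof(c,h,(422,275),90))
go((422,274.5,90),-89.5)
E
```

```text
time_s: 9.92
eef_pos: [419.9, 276.7, 173.8]
ee_rot: [-0.502, 0.504, -0.498, 0.497]
force: [0.9, 0.1, 0.7]
grip_width: 0.999
[419.92222916 276.66387794 173.8462853 ]
124 (422.0, 274.2, 81.6, 53.8, 0.45, 12495)
86 (468.2, 275.1, 59.8, 20.9, -89.4, 2561)
48 (486.9, 275.5, 63.8, 19.0, -89.4, 2202)
delta [0.12 8.41 0.18] twist [0.002 0.001 0.001] joints [ 0.35  0.32  1.65 -0.    1.18  1.91] t 9.9667
```

View pics/wrist8.png

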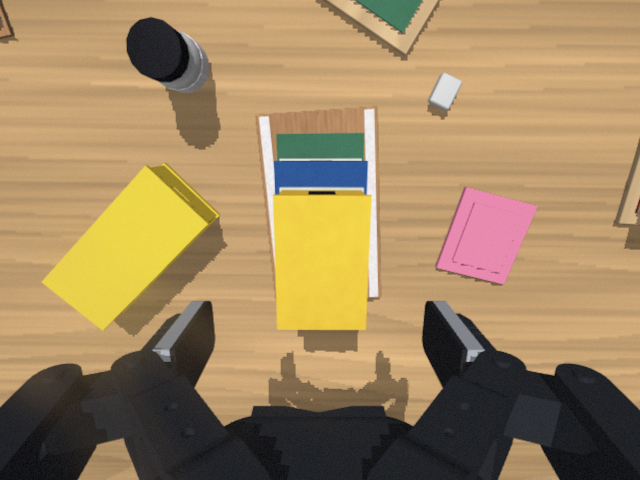

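```bash
python3 -m handwheel '[{"delta_pos":[0.15,1,0.18],"twist":[0,0,0],"jaw":1},{"delta_pos":[0.15,3,0.18],"twist":[0,0,0],"jaw":1},{"delta_pos":[0.15,5,0.18],"twist":[0,0,0],"jaw":1},{"delta_pos":[0.15,7,0.18],"twist":[0,0,0],"jaw":1},{"delta_pos":[0.15,8,0.18],"twist":[0,0,0],"jaw":1},{"delta_pos":[0.15,8.4,0.18],"twist":[0,0,0],"jaw":1},{"delta_pos":[0.15,8.4,0.18],"twist":[0,0,0],"jaw":1},{"delta_pos":[0.15,8.4,0.18],"twist":[0,0,0],"jaw":1},{"delta_pos":[0.15,8.4,0.18],"twist":[0,0,0],"jaw":1},{"delta_pos":[0.15,8.4,0.18],"twist":[0,0,0],"jaw":1}]'; python3 - <<'E'
from h import *
print(tool());go((422,274.2,90),-89.5)
E
```

```text
time_s: 10.8
eef_pos: [423.2, 274.7, 92.0]
ee_rot: [0.503, -0.502, 0.498, -0.498]
force: [-0.5, 0.4, 0.5]
grip_width: 1.001
(array([423.15765167, 274.7059773 ,  91.99814225]), array([[ 8.76503879e-03,  1.56429680e-03,  9.99960363e-01],
       [-9.99961428e-01,  5.75791229e-04,  8.76414739e-03],
       [-5.62058678e-04, -9.99998611e-01,  1.56928330e-03]]), np.float64(-89.49779376019859))
delta [ 0.05  0.2  -0.12] twist [-0.002  0.    -0.001] joints [0.34 0.43 1.73 0.   0.98 1.91] t 10.8
```

```bash
python3 -m handwheel '[{"delta_pos":[0.05,0.15,-0.1],"twist":[0,0,0],"jaw":0.85},{"delta_pos":[0.05,0.15,-0.1],"twist":[0,0,0],"jaw":0.75},{"delta_pos":[0.05,0.15,-0.1],"twist":[0,0,0],"jaw":0.69},{"delta_pos":[0.05,0.15,-0.1],"twist":[0,0,0],"jaw":0.66},{"delta_pos":[0.05,0.15,-0.1],"twist":[0,0,0],"jaw":0.63},{"delta_pos":[0.05,0.15,-0.1],"twist":[0,0,0],"jaw":0.55},{"delta_pos":[0.05,0.15,-0.1],"twist":[0,0,0],"jaw":0.4},{"delta_pos":[0.05,0.15,-0.1],"twist":[0,0,0],"jaw":0.4},{"delta_pos":[0.05,0.15,-0.1],"twist":[0,0,0],"jaw":0.4},{"delta_pos":[0.05,0.15,-0.1],"twist":[0,0,0],"jaw":0.4}]' 30; python3 - <<'E'
from h import *
print(tool())
c=imaging.capture("wrist"); cv2.imwrite("pics/wrist9.png",c["frame"][:,:,::-1]); np.savez("pics/wrist9.npz",**c)
for h in (124,86,48): print(h,roof(c,h,(422,275),90))
E
```

```text
time_s: 11.63
eef_pos: [421.9, 274.2, 89.9]
ee_rot: [0.502, -0.502, 0.498, -0.498]
force: [-0.5, 0.2, 4.3]
grip_width: 0.626
(array([421.85635269, 274.15581229,  89.88844905]), array([[ 8.82218756e-03,  4.65083084e-04,  9.99960976e-01],
       [-9.99961061e-01,  2.15228883e-04,  8.82208821e-03],
       [-2.11117480e-04, -9.99999869e-01,  4.66963764e-04]]), np.float64(-89.49451931832421))
124 (429.3, 273.6, 68.1, 67.7, 0.52, 27014)
86 (466.8, 275.1, 59.6, 24.0, -89.29, 6025)
48 (486.0, 275.4, 63.8, 20.3, -89.07, 4619)
```

```bash
python3 -m handwheel '[{"delta_pos":[0,-0.5,0],"twist":[0,0,0],"jaw":0.4},{"delta_pos":[0,-2,0],"twist":[0,0,0],"jaw":0.4},{"delta_pos":[0,-4,0],"twist":[0,0,0],"jaw":0.4},{"delta_pos":[2,-5.5,0],"twist":[0,0,0],"jaw":0.4},{"delta_pos":[5,-6,0],"twist":[0,0,0],"jaw":0.4},{"delta_pos":[9,-6,0],"twist":[0,0,0],"jaw":0.4},{"delta_pos":[13,-6,0],"twist":[0,-0.03,0],"jaw":0.4},{"delta_pos":[17,-6,0],"twist":[0,-0.06,0],"jaw":0.4},{"delta_pos":[21,-6,0],"twist":[0,-0.09,0],"jaw":0.4},{"delta_pos":[25,-6,0],"twist":[0,-0.12,0],"jaw":0.4}]'; python3 - <<'E'
from h import *
print(tool()[0]);go((416.4,-298.2,70),-76)
E
```

```text
time_s: 12.52
eef_pos: [423.3, 22.3, 149.7]
ee_rot: [-0.531, 0.532, -0.466, 0.466]
force: [1.0, -0.0, -0.5]
grip_width: 0.628
[423.26650947  22.33617477 149.74398808]
delta [31.69  7.97 -4.85] twist [ 0.    -0.114 -0.   ] joints [-0.23  0.18  1.9  -0.    1.06  1.22] t 12.5167
```

```bash
python3 -m handwheel '[{"delta_pos":[4,0,-0.6],"twist":[0,-0.01,0],"jaw":0.4},{"delta_pos":[8,0,-1.2],"twist":[0,-0.03,0],"jaw":0.4},{"delta_pos":[12,0,-1.8],"twist":[0,-0.05,0],"jaw":0.4},{"delta_pos":[16,0,-2.4],"twist":[0,-0.07,0],"jaw":0.4},{"delta_pos":[20,0,-3],"twist":[0,-0.09,0],"jaw":0.4},{"delta_pos":[24,1,-3.6],"twist":[0,-0.114,0],"jaw":0.4},{"delta_pos":[28,2,-4.3],"twist":[0,-0.114,0],"jaw":0.4},{"delta_pos":[31,4,-4.7],"twist":[0,-0.114,0],"jaw":0.4},{"delta_pos":[31.7,6,-4.85],"twist":[0,-0.114,0],"jaw":0.4},{"delta_pos":[31.7,7,-4.85],"twist":[0,-0.114,0],"jaw":0.4}]'; python3 - <<'E'
from h import *
print(tool()[0])
c=imaging.capture("wrist"); cv2.imwrite("pics/wrist10.png",c["frame"][:,:,::-1]); np.savez("pics/wrist10.npz",**c)
go((416.4,-298.2,15),-76)
E
```

```text
time_s: 13.35
eef_pos: [415.3, -297.7, 77.3]
ee_rot: [0.556, -0.556, 0.438, -0.435]
force: [-0.2, 0.7, -1.1]
grip_width: 0.628
[ 415.29717987 -297.69333332   77.3247821 ]
delta [0.31 6.14 0.09] twist [ 0.003 -0.003 -0.005] joints [-0.85  0.46  1.73  0.    0.96  0.48] t 13.4
```

View pics/wrist10.png

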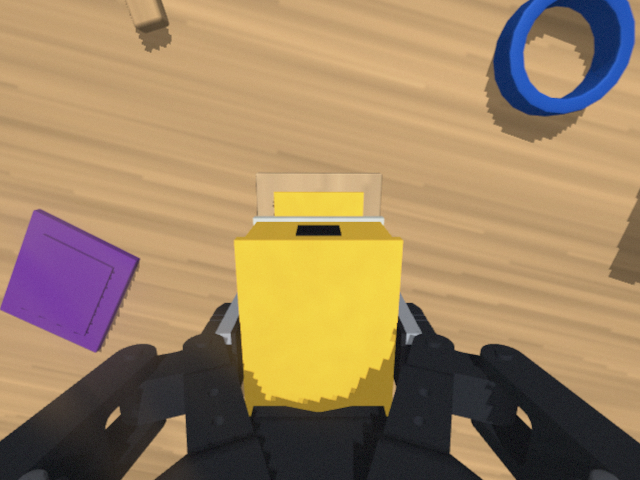

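Wrist view: yellow storey held over the yellow base, whose front edge is at row 174, cols 257–381, and nearly centred.

```bash
python3 -m handwheel '[{"delta_pos":[0.2,1,0.1],"twist":[0,0,0],"jaw":0.4},{"delta_pos":[0.2,2,0.1],"twist":[0,0,0],"jaw":0.4},{"delta_pos":[0.2,3,0.1],"twist":[0,0,0],"jaw":0.4},{"delta_pos":[0.2,4,0.1],"twist":[0,0,0],"jaw":0.4},{"delta_pos":[0.2,5,0.1],"twist":[0,0,0],"jaw":0.4},{"delta_pos":[0.2,5.6,0.1],"twist":[0,0,0],"jaw":0.4},{"delta_pos":[0.2,5.9,0.1],"twist":[0,0,0],"jaw":0.4},{"delta_pos":[0.2,5.9,0.1],"twist":[0,0,0],"jaw":0.4},{"delta_pos":[0.2,5.9,0.1],"twist":[0,0,0],"jaw":0.4},{"delta_pos":[0.2,5.9,0.1],"twist":[0,0,0],"jaw":0.4}]'; python3 - <<'E'
from h import *
print(tool()); print(telemetry.sense()['force'])
c=imaging.capture("wrist"); cv2.imwrite("pics/wrist11.png",cv2.resize(c["frame"][150:300,220:420,::-1],(800,600))); np.savez("pics/wrist11.npz",**c)
go((416.4,-298.2,12),-76)
E
```

```text
time_s: 14.23
eef_pos: [418.2, -298.4, 21.1]
ee_rot: [-0.557, 0.557, -0.435, 0.436]
force: [-0.2, -0.8, -0.4]
grip_width: 0.625
(array([ 418.17439066, -298.44523717,   21.06670165]), array([[ 2.40354307e-01,  5.71753247e-04,  9.70685057e-01],
       [-9.70684958e-01, -6.01118315e-04,  2.40354637e-01],
       [ 7.20920110e-04, -9.99999656e-01,  4.10510901e-04]]), np.float64(-76.09254351759891))
[-0.1697741  -0.77432973 -0.42532232]
delta [-0.07  0.91 -0.17] twist [-0.    -0.002  0.001] joints [-0.85  0.56  1.75 -0.    0.83  0.48] t 14.2833
```

View pics/wrist11.png

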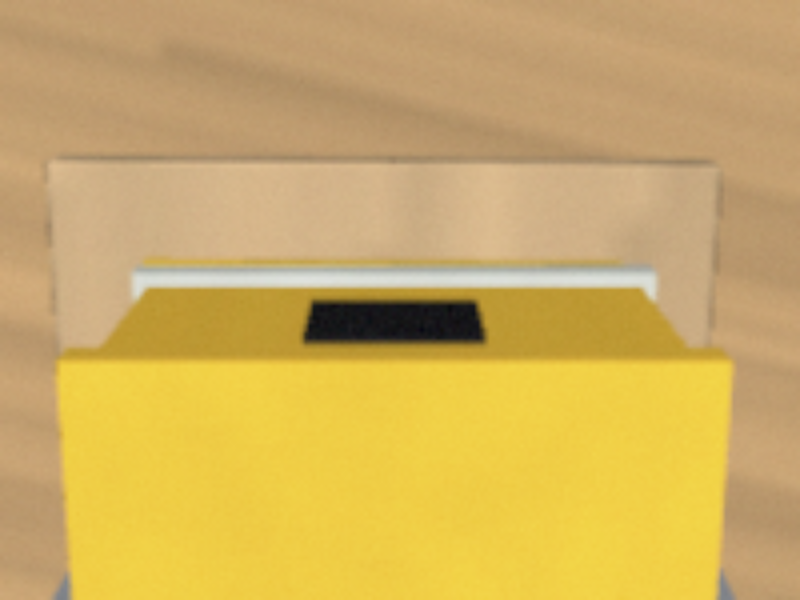

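```bash
cat >> h.py <<'E'
def fit(c,board,stor,zb,yaw,margin):
    """board/stor: two px corners (left,right) of front edges; prints storey-vs-base errors in tool axes (x right, z fwd), mm"""
    a=onplane(c,board,6); b=onplane(c,stor,zb); y=np.radians(yaw)
    ex=np.array([np.cos(y),np.sin(y)]); ez=np.array([-np.sin(y),np.cos(y)])
    d=(b.mean(0)-a.mean(0))[:2]
    ang=lambda p: np.degrees(np.arctan2((p[1]-p[0])@[0,1,0],(p[1]-p[0])@[1,0,0]))
    print('err toolx',(d@ex).round(2),'toolz',(d@ez+margin).round(2),'widths',np.linalg.norm(a[1]-a[0]).round(1),np.linalg.norm(b[1]-b[0]).round(1),'yaw board/stor',ang(a).round(2),ang(b).round(2))
E
python3 - <<'E'
from h import *
c=dict(np.load("pics/wrist11.npz"))
f=lambda *p:[(220+u/4,150+v/4) for u,v in p]
fit(c,f((51,159),(718,161)),f((133,267),(656,267)),17.2,-76.1,11)
E
```

```text
err toolx 1.08 toolz 1.25 widths 73.9 54.9 yaw board/stor -76.3 -76.13
```

```bash
python3 -m handwheel '[{"delta_pos":[-0.1,0.2,-0.13],"twist":[0,0,0],"jaw":0.4},{"delta_pos":[-0.1,0.4,-0.13],"twist":[0,0,0],"jaw":0.4},{"delta_pos":[-0.1,0.5,-0.13],"twist":[0,0,0],"jaw":0.4},{"delta_pos":[-0.1,0.6,-0.13],"twist":[0,0,0],"jaw":0.4},{"delta_pos":[-0.1,0.7,-0.13],"twist":[0,0,0],"jaw":0.4},{"delta_pos":[-0.1,0.75,-0.13],"twist":[0,0,0],"jaw":0.4},{"delta_pos":[-0.1,0.75,-0.13],"twist":[0,0,0],"jaw":0.4},{"delta_pos":[-0.1,0.75,-0.13],"twist":[0,0,0],"jaw":0.4},{"delta_pos":[-0.1,0.75,-0.13],"twist":[0,0,0],"jaw":0.4},{"delta_pos":[-0.1,0.75,-0.13],"twist":[0,0,0],"jaw":0.4}]'; python3 - <<'E'
from h import *
print(tool()[0]); print(telemetry.sense()['force'])
c=imaging.capture("wrist"); cv2.imwrite("pics/wrist12.png",cv2.resize(c["frame"][150:300,220:420,::-1],(800,600))); np.savez("pics/wrist12.npz",**c)
go((416.4,-298.2,12),-76)
E
```

```text
time_s: 15.12
eef_pos: [416.5, -297.6, 13.2]
ee_rot: [-0.557, 0.557, -0.436, 0.436]
force: [-0.5, 0.5, -0.6]
grip_width: 0.625
[ 416.51758248 -297.5901445    13.22459791]
[-0.52780645  0.51813792 -0.61502812]
delta [ 0.06  0.12 -0.02] twist [-0.    -0.002  0.   ] joints [-0.85  0.57  1.76 -0.    0.81  0.48] t 15.1667
```

View pics/wrist12.png

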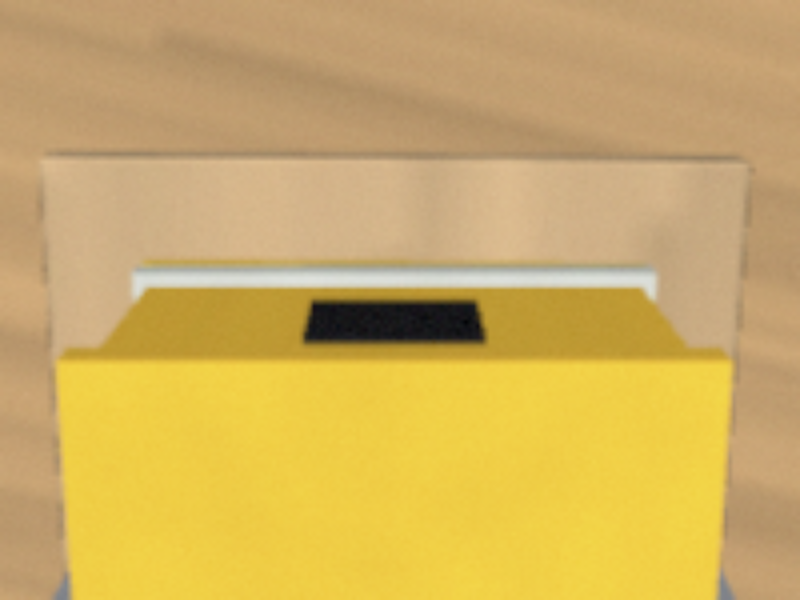

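```bash
python3 - <<'E'
from h import *
c=dict(np.load("pics/wrist12.npz"))
f=lambda *p:[(220+u/4,150+v/4) for u,v in p]
fit(c,f((44,156),(748,160)),f((133,267),(656,267)),9.3,-76.1,11)
E
python3 -m handwheel '[{"delta_pos":[0,0,0],"twist":[0,0.006,0],"jaw":0.4},{"delta_pos":[0,0,0],"twist":[0,0.006,0],"jaw":0.4},{"delta_pos":[0,0,0],"twist":[0,0.006,0],"jaw":0.4},{"delta_pos":[0,0.05,0],"twist":[0,0.006,0],"jaw":0.4},{"delta_pos":[0,0.08,0],"twist":[0,0.006,0],"jaw":0.4},{"delta_pos":[0,0.11,0],"twist":[0,0.006,0],"jaw":0.4},{"delta_pos":[0,0.14,0],"twist":[0,0.006,0],"jaw":0.4},{"delta_pos":[0,0.14,0],"twist":[0,0.006,0],"jaw":0.4},{"delta_pos":[0,0.14,0],"twist":[0,0.006,0],"jaw":0.4},{"delta_pos":[0,0.14,0],"twist":[0,0.006,0],"jaw":0.4}]'; python3 - <<'E'
from h import *
print(tool()); print(telemetry.sense()['force'])
c=imaging.capture("wrist"); cv2.imwrite("pics/wrist13.png",cv2.resize(c["frame"][150:300,220:420,::-1],(800,600))); np.savez("pics/wrist13.npz",**c)
E
```

```text
err toolx -0.17 toolz 0.01 widths 74.0 54.9 yaw board/stor -76.45 -76.12
time_s: 16.0
eef_pos: [416.4, -297.5, 11.9]
ee_rot: [-0.556, 0.556, -0.437, 0.437]
force: [-0.7, 0.9, 3.5]
grip_width: 0.629
(array([ 416.43626635, -297.53321798,   11.86380016]), array([[ 2.34641980e-01, -6.74998422e-05,  9.72081857e-01],
       [-9.72081858e-01,  3.99507690e-05,  2.34641983e-01],
       [-5.46737146e-05, -9.99999997e-01, -5.62412444e-05]]), np.float64(-76.42948029027934))
[-0.70155966  0.87030063  3.51525611]
```

View pics/wrist13.png

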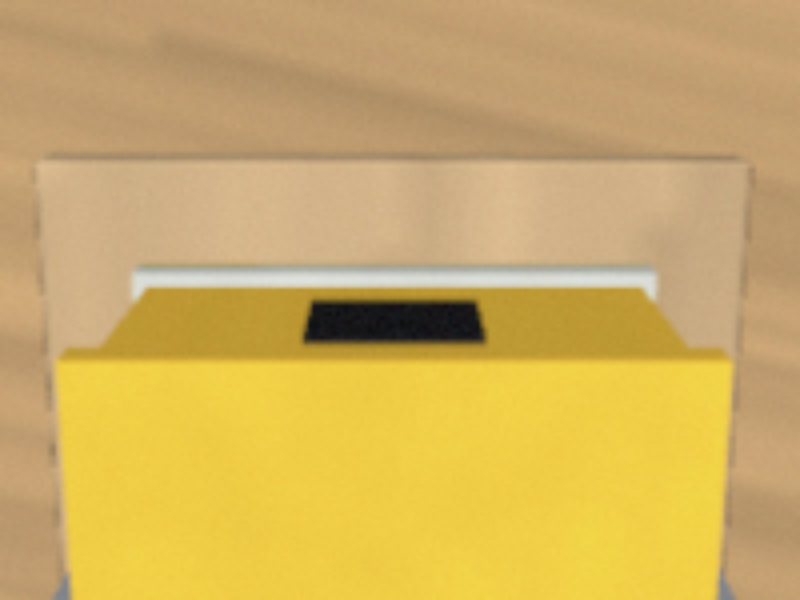

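Yellow is seated square: equal margins left and right (133−39 vs 748−656) and 3.5 N of contact. Releasing.

```bash
python3 -m handwheel '[{"delta_pos":[0,0,0],"twist":[0,0,0],"jaw":0.65},{"delta_pos":[0,0,0],"twist":[0,0,0],"jaw":0.7},{"delta_pos":[0,0,0],"twist":[0,0,0],"jaw":0.8},{"delta_pos":[0,0,0],"twist":[0,0,0],"jaw":0.95},{"delta_pos":[0,0,0],"twist":[0,0,0],"jaw":1},{"delta_pos":[0,-1,0],"twist":[0,0,0],"jaw":1},{"delta_pos":[0,-4,0],"twist":[0,0,0],"jaw":1},{"delta_pos":[0,-8,0],"twist":[0,0,0],"jaw":1},{"delta_pos":[0,-12,0],"twist":[0,0,0],"jaw":1},{"delta_pos":[0,-14,0],"twist":[0,0,0],"jaw":1}]'; python3 - <<'E'
from h import *
print(tool()[0])
c=imaging.capture("wrist"); cv2.imwrite("pics/wrist14.png",c["frame"][:,:,::-1]); np.savez("pics/wrist14.npz",**c)
print('yellow',roof(c,46,(416,-298),70,4,'yellow'))
c=dict(np.load("pics/side7.npz")); 
go((423,275.5,150),-89.4)
E
```

```text
time_s: 16.88
eef_pos: [417.3, -298.4, 157.1]
ee_rot: [-0.555, 0.556, -0.435, 0.44]
force: [0.3, -1.0, 1.1]
grip_width: 0.998
[ 417.34579171 -298.43006013  157.0638268 ]
yellow (416.7, -298.1, 81.0, 53.6, 13.5, 7620)
delta [-55.76   0.46  13.97] twist [-0.006  0.227  0.009] joints [-0.85  0.35  1.64  0.    1.14  0.48] t 16.9333
```

View pics/wrist14.png

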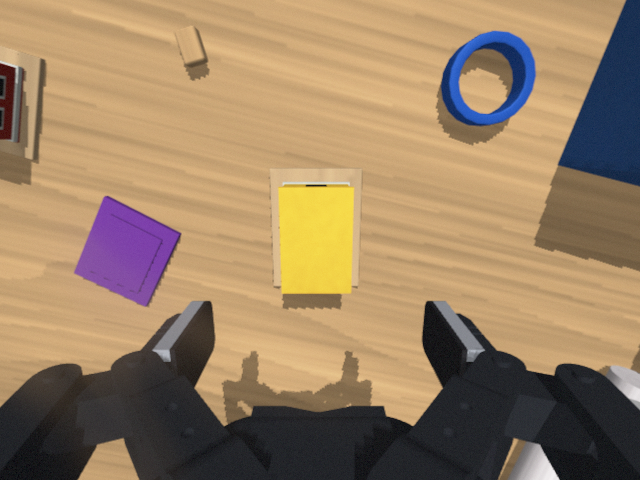

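Yellow sits centred on its base at (317,235). Next is blue.

```bash
python3 -m handwheel '[{"delta_pos":[-4,0,1],"twist":[0,0.02,0],"jaw":1},{"delta_pos":[-8,0,2],"twist":[0,0.04,0],"jaw":1},{"delta_pos":[-12,0,3],"twist":[0,0.06,0],"jaw":1},{"delta_pos":[-16,0,4],"twist":[0,0.08,0],"jaw":1},{"delta_pos":[-20,0,5],"twist":[0,0.1,0],"jaw":1},{"delta_pos":[-24,0,6],"twist":[0,0.12,0],"jaw":1},{"delta_pos":[-28,0,7],"twist":[0,0.14,0],"jaw":1},{"delta_pos":[-32,0,8],"twist":[0,0.16,0],"jaw":1},{"delta_pos":[-36,0,9],"twist":[0,0.18,0],"jaw":1},{"delta_pos":[-40,0,10],"twist":[0,0.2,0],"jaw":1}]'; python3 - <<'E'
from h import *
print(tool()[0])
go((423,275.5,150),-89.4)
E
```

```text
time_s: 17.77
eef_pos: [419.3, 116.8, 152.3]
ee_rot: [0.509, -0.509, 0.491, -0.491]
force: [0.9, -1.3, 0.7]
grip_width: 1.001
[419.30247759 116.77562042 152.33109628]
delta [-15.85   0.23   0.94] twist [-0.001  0.025  0.   ] joints [ 0.    0.2   1.86 -0.    1.07  1.54] t 17.7667
```

```bash
python3 -m handwheel '[{"delta_pos":[-4,0,0.2],"twist":[0,0.01,0],"jaw":1},{"delta_pos":[-8,0,0.4],"twist":[0,0.02,0],"jaw":1},{"delta_pos":[-12,0,0.7],"twist":[0,0.025,0],"jaw":1},{"delta_pos":[-15,0,0.9],"twist":[0,0.025,0],"jaw":1},{"delta_pos":[-15.8,0,0.9],"twist":[0,0.025,0],"jaw":1},{"delta_pos":[-15.8,0,0.9],"twist":[0,0.025,0],"jaw":1},{"delta_pos":[-15.8,0,0.9],"twist":[0,0.025,0],"jaw":1},{"delta_pos":[-15.8,0,0.9],"twist":[0,0.025,0],"jaw":1},{"delta_pos":[-15.8,0,0.9],"twist":[0,0.025,0],"jaw":1},{"delta_pos":[-15.8,0,0.9],"twist":[0,0.025,0],"jaw":1}]'; python3 - <<'E'
from h import *
print(tool()[0])
c=imaging.capture("wrist"); cv2.imwrite("pics/wrist15.png",c["frame"][:,:,::-1]); np.savez("pics/wrist15.npz",**c)
for h,k in ((86,'blue'),(48,'green')): print(h,roof(c,h,(422,275),110,3,k))
go((424,275.0,52),-89.4)
E
```

```text
time_s: 18.6
eef_pos: [423.3, 272.0, 151.9]
ee_rot: [0.503, -0.503, 0.497, -0.497]
force: [-0.4, 0.4, 0.2]
grip_width: 1.007
[423.26688348 271.96081372 151.9212555 ]
86 (424.2, 274.8, 109.3, 59.3, 0.64, 16088)
48 (486.1, 275.7, 62.6, 19.6, -88.74, 2351)
delta [-0.29  9.99  0.08] twist [-0. -0.  0.] joints [ 0.34  0.34  1.67 -0.    1.12  1.9 ] t 18.65
```

View pics/wrist15.png

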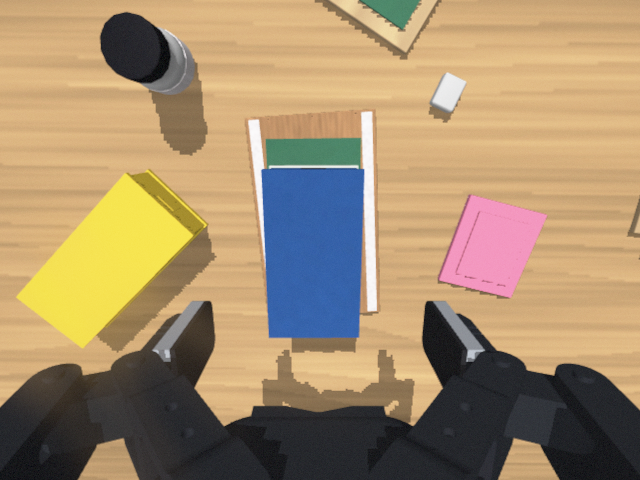

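```bash
python3 -m handwheel '[{"delta_pos":[-0.28,1,0.08],"twist":[0,0,0],"jaw":1},{"delta_pos":[-0.28,3,0.08],"twist":[0,0,0],"jaw":1},{"delta_pos":[-0.28,5,0.08],"twist":[0,0,0],"jaw":1},{"delta_pos":[-0.28,7,0.08],"twist":[0,0,0],"jaw":1},{"delta_pos":[-0.28,9,0.08],"twist":[0,0,0],"jaw":1},{"delta_pos":[-0.28,9.7,0.08],"twist":[0,0,0],"jaw":1},{"delta_pos":[-0.28,10,0.08],"twist":[0,0,0],"jaw":1},{"delta_pos":[-0.28,10,0.08],"twist":[0,0,0],"jaw":1},{"delta_pos":[-0.28,10,0.08],"twist":[0,0,0],"jaw":1},{"delta_pos":[-0.28,10,0.08],"twist":[0,0,0],"jaw":1}]'; python3 - <<'E'
from h import *
go((424.1,274.8,52),-89.4)
E
```

```text
time_s: 19.48
eef_pos: [424.4, 276.0, 52.7]
ee_rot: [0.504, -0.502, 0.497, -0.497]
force: [0.4, 0.5, -0.6]
grip_width: 0.999
delta [ 0.12  0.07 -0.03] twist [-0.002  0.001 -0.001] joints [0.34 0.49 1.76 0.   0.89 1.9 ] t 19.4833
```

```bash
python3 -m handwheel '[{"delta_pos":[0.1,0.05,0],"twist":[0,0,0],"jaw":0.85},{"delta_pos":[0.1,0.05,0],"twist":[0,0,0],"jaw":0.78},{"delta_pos":[0.1,0.05,0],"twist":[0,0,0],"jaw":0.74},{"delta_pos":[0.1,0.05,0],"twist":[0,0,0],"jaw":0.71},{"delta_pos":[0.1,0.05,0],"twist":[0,0,0],"jaw":0.68},{"delta_pos":[0.1,0.05,0],"twist":[0,0,0],"jaw":0.6},{"delta_pos":[0.1,0.05,0],"twist":[0,0,0],"jaw":0.45},{"delta_pos":[0.1,0.05,0],"twist":[0,0,0],"jaw":0.45},{"delta_pos":[0.1,0.05,0],"twist":[0,0,0],"jaw":0.45},{"delta_pos":[0.1,0.05,0],"twist":[0,0,0],"jaw":0.45}]' 40; python3 - <<'E'
from h import *
print(tool())
c=imaging.capture("wrist"); cv2.imwrite("pics/wrist16.png",c["frame"][:,:,::-1]); np.savez("pics/wrist16.npz",**c)
for n in("side","scene"):
    c=imaging.capture(n); cv2.imwrite(f"pics/{n}16.png",c["frame"][:,:,::-1]); np.savez(f"pics/{n}16.npz",**c)
    m=c["frame"].astype(int)
go((653.3,-194,150),-59.5)
E
```

```text
time_s: 20.32
eef_pos: [424.0, 274.9, 51.6]
ee_rot: [0.503, -0.503, 0.497, -0.497]
force: [0.2, 0.5, 5.5]
grip_width: 0.698
(array([424.01784873, 274.89815711,  51.6399353 ]), array([[ 1.18169339e-02,  6.51113854e-04,  9.99929966e-01],
       [-9.99930138e-01,  2.89953763e-04,  1.18167471e-02],
       [-2.82239408e-04, -9.99999746e-01,  6.54494730e-04]]), np.float64(-89.32292377562901))
delta [47.15 -9.84 22.38] twist [-0.001 -0.521 -0.   ] joints [0.34 0.49 1.76 0.   0.89 1.9 ] t 20.4667
```

View pics/scene16.png

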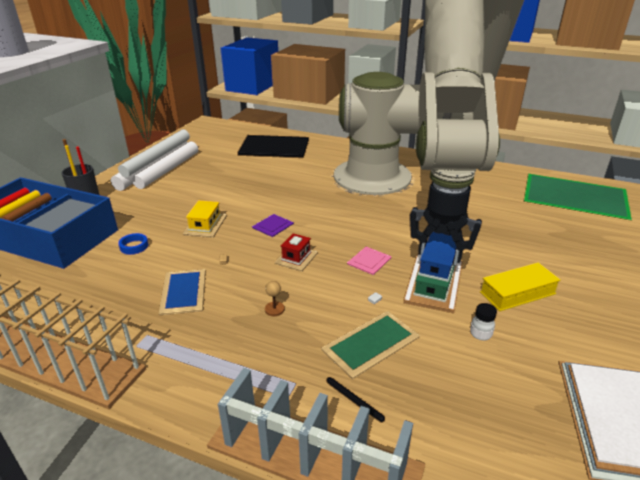

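The scene view shows blue gripped, red and yellow on their bases, and the tree standing at (274,300). I'll work out where the tree is relative to the route.

```bash
python3 - <<'E'
from h import *
c=dict(np.load("pics/side16.npz")); print(onplane(c,[(279,250)],3))
c=dict(np.load("pics/scene16.npz")); print(onplane(c,[(275,309)],3))
print("blue base wrist corr", (655.2+652.3)/2-.5,(-195.2-191.4)/2-.5)
E
```

```text
[[629.44727591   6.09553831   3.        ]]
[[634.4842171    3.25144238   3.        ]]
blue base wrist corr 653.25 -193.8
```

```bash
python3 -m handwheel '[{"delta_pos":[0,-0.5,0],"twist":[0,0,0],"jaw":0.45},{"delta_pos":[0,-2,0],"twist":[0,0,0],"jaw":0.45},{"delta_pos":[0,-5,0],"twist":[0,0,0],"jaw":0.45},{"delta_pos":[1,-8.5,0.5],"twist":[0,0,0],"jaw":0.45},{"delta_pos":[4,-10.5,1.5],"twist":[0,-0.05,0],"jaw":0.45},{"delta_pos":[7,-11,3],"twist":[0,-0.1,0],"jaw":0.45},{"delta_pos":[10.5,-11,4.5],"twist":[0,-0.15,0],"jaw":0.45},{"delta_pos":[14,-11,6.5],"twist":[0,-0.2,0],"jaw":0.45},{"delta_pos":[17.5,-11,8.2],"twist":[0,-0.25,0],"jaw":0.45},{"delta_pos":[21,-11,10],"twist":[0,-0.3,0],"jaw":0.45}]'; python3 - <<'E'
from h import *
print(tool()[0])
go((653.2,-193.8,110),-59.5)
E
```

```text
time_s: 21.3
eef_pos: [526.5, 64.1, 161.3]
ee_rot: [-0.572, 0.572, -0.416, 0.415]
force: [0.6, 0.6, -0.9]
grip_width: 0.696
[526.52045523  64.13838292 161.31405545]
delta [28.45  5.12  4.08] twist [ 0.    -0.218 -0.   ] joints [-0.1   0.39  1.58  0.    1.17  1.16] t 21.3
```

```bash
python3 -m handwheel '[{"delta_pos":[4,0,0.6],"twist":[0,-0.03,0],"jaw":0.45},{"delta_pos":[8,0,1.2],"twist":[0,-0.06,0],"jaw":0.45},{"delta_pos":[12,0,1.8],"twist":[0,-0.1,0],"jaw":0.45},{"delta_pos":[16,0,2.4],"twist":[0,-0.14,0],"jaw":0.45},{"delta_pos":[20,0,3],"twist":[0,-0.18,0],"jaw":0.45},{"delta_pos":[24,0,3.5],"twist":[0,-0.218,0],"jaw":0.45},{"delta_pos":[27,0,4],"twist":[0,-0.218,0],"jaw":0.45},{"delta_pos":[28.4,1,4.1],"twist":[0,-0.218,0],"jaw":0.45},{"delta_pos":[28.4,3,4.1],"twist":[0,-0.218,0],"jaw":0.45},{"delta_pos":[28.4,5,4.1],"twist":[0,-0.218,0],"jaw":0.45}]'; python3 - <<'E'
from h import *
print(tool()[0])
c=imaging.capture("wrist"); cv2.imwrite("pics/wrist17.png",c["frame"][:,:,::-1]); np.savez("pics/wrist17.npz",**c)
go((653.2,-193.8,20),-59.5)
E
```

```text
time_s: 22.13
eef_pos: [652.4, -192.9, 110.4]
ee_rot: [-0.613, 0.613, -0.352, 0.352]
force: [-0.6, 0.3, -0.5]
grip_width: 0.694
[ 652.42295474 -192.94518209  110.36017291]
delta [0.39 8.53 0.16] twist [ 0.004 -0.003 -0.007] joints [-0.46  0.76  1.12 -0.    1.27  0.58] t 22.1833
```

View pics/wrist17.png

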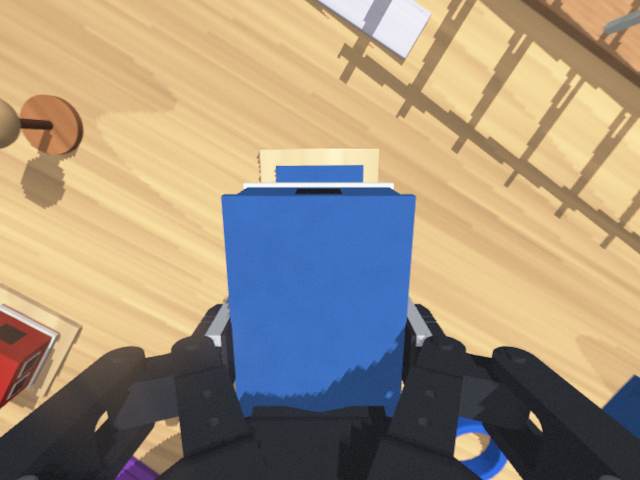

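The wrist view shows the blue storey over its base, with the base front edge at row 150, cols 260–379. The tree, at (50,125), is well clear.

```bash
python3 -m handwheel '[{"delta_pos":[0.2,1,0.1],"twist":[0,0,0],"jaw":0.45},{"delta_pos":[0.2,3,0.1],"twist":[0,0,0],"jaw":0.45},{"delta_pos":[0.2,5,0.1],"twist":[0,0,0],"jaw":0.45},{"delta_pos":[0.2,6.5,0.1],"twist":[0,0,0],"jaw":0.45},{"delta_pos":[0.2,7.5,0.1],"twist":[0,0,0],"jaw":0.45},{"delta_pos":[0.2,8.2,0.1],"twist":[0,0,0],"jaw":0.45},{"delta_pos":[0.2,8.6,0.1],"twist":[0,0,0],"jaw":0.45},{"delta_pos":[0.2,8.8,0.1],"twist":[0,0,0],"jaw":0.45},{"delta_pos":[0.2,8.8,0.1],"twist":[0,0,0],"jaw":0.45},{"delta_pos":[0.2,8.8,0.1],"twist":[0,0,0],"jaw":0.45}]'; python3 - <<'E'
from h import *
print(tool()); print(telemetry.sense()['force'])
c=imaging.capture("wrist"); cv2.imwrite("pics/wrist18.png",cv2.resize(c["frame"][110:260,220:420,::-1],(800,600))); np.savez("pics/wrist18.npz",**c)
go((653.2,-193.8,11.6),-59.5)
E
```

```text
time_s: 23.02
eef_pos: [654.7, -193.1, 24.1]
ee_rot: [0.614, -0.613, 0.351, -0.352]
force: [0.5, -0.6, -1.2]
grip_width: 0.697
(array([ 654.673578  , -193.13080937,   24.08985179]), array([[ 5.05400019e-01,  1.12313522e-03,  8.62884442e-01],
       [-8.62884535e-01, -5.57995507e-04,  5.05400800e-01],
       [ 1.04911908e-03, -9.99999214e-01,  6.87125076e-04]]), np.float64(-59.64207142564877))
[ 0.48198269 -0.61730093 -1.23037677]
delta [-0.02  1.25 -0.16] twist [-0.001 -0.002  0.001] joints [-0.46  0.86  1.17  0.    1.12  0.58] t 23.0667
```

View pics/wrist18.png

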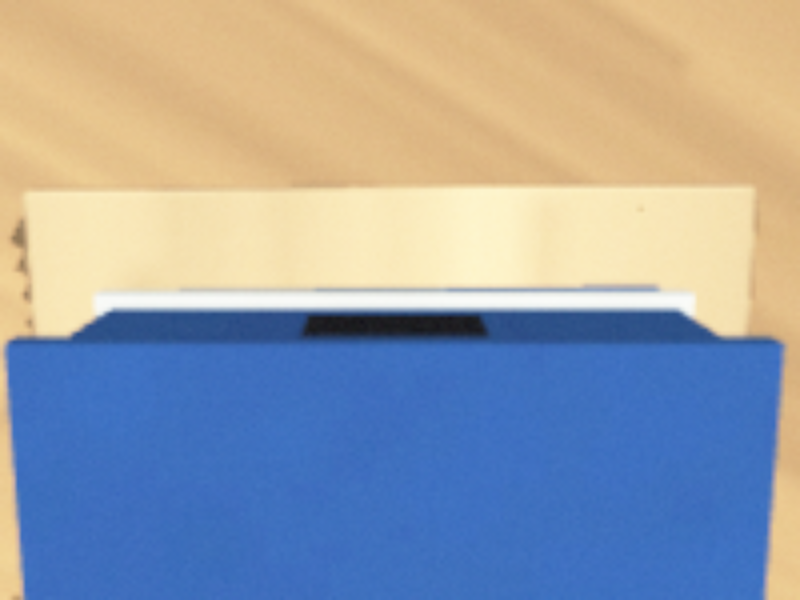

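```bash
python3 - <<'E'
from h import *
c=dict(np.load("pics/wrist18.npz"))
f=lambda *p:[(220+u/4,110+v/4) for u,v in p]
fit(c,f((25,191.5),(754,186)),f((95,293),(694,292)),20.5,-59.6,11)
E
```

```text
err toolx 0.52 toolz 1.28 widths 80.2 61.2 yaw board/stor -59.27 -59.6
```

```bash
python3 -m handwheel '[{"delta_pos":[-0.05,0.2,-0.13],"twist":[0,-0.006,0],"jaw":0.45},{"delta_pos":[-0.05,0.4,-0.13],"twist":[0,-0.006,0],"jaw":0.45},{"delta_pos":[-0.05,0.6,-0.13],"twist":[0,-0.006,0],"jaw":0.45},{"delta_pos":[-0.05,0.8,-0.13],"twist":[0,-0.006,0],"jaw":0.45},{"delta_pos":[-0.05,0.95,-0.13],"twist":[0,-0.006,0],"jaw":0.45},{"delta_pos":[-0.05,1.05,-0.13],"twist":[0,-0.006,0],"jaw":0.45},{"delta_pos":[-0.05,1.05,-0.13],"twist":[0,-0.006,0],"jaw":0.45},{"delta_pos":[-0.05,1.05,-0.13],"twist":[0,-0.006,0],"jaw":0.45},{"delta_pos":[-0.05,1.05,-0.13],"twist":[0,-0.006,0],"jaw":0.45},{"delta_pos":[-0.05,1.05,-0.13],"twist":[0,-0.006,0],"jaw":0.45}]'; python3 - <<'E'
from h import *
print(tool()[0]); print(telemetry.sense()['force'])
c=imaging.capture("wrist"); cv2.imwrite("pics/wrist19.png",cv2.resize(c["frame"][110:260,220:420,::-1],(800,600))); np.savez("pics/wrist19.npz",**c)
go((653.2,-193.8,11.6),-59.3)
E
```

```text
time_s: 23.9
eef_pos: [653.0, -193.2, 12.9]
ee_rot: [0.615, -0.615, 0.35, -0.35]
force: [-0.1, 0.2, -1.0]
grip_width: 0.692
[ 653.00758976 -193.23123386   12.91560808]
[-0.1344773   0.23861743 -1.04689339]
delta [ 0.06  0.13 -0.01] twist [-0. -0.  0.] joints [-0.46  0.87  1.18  0.    1.1   0.58] t 23.95
```

View pics/wrist19.png

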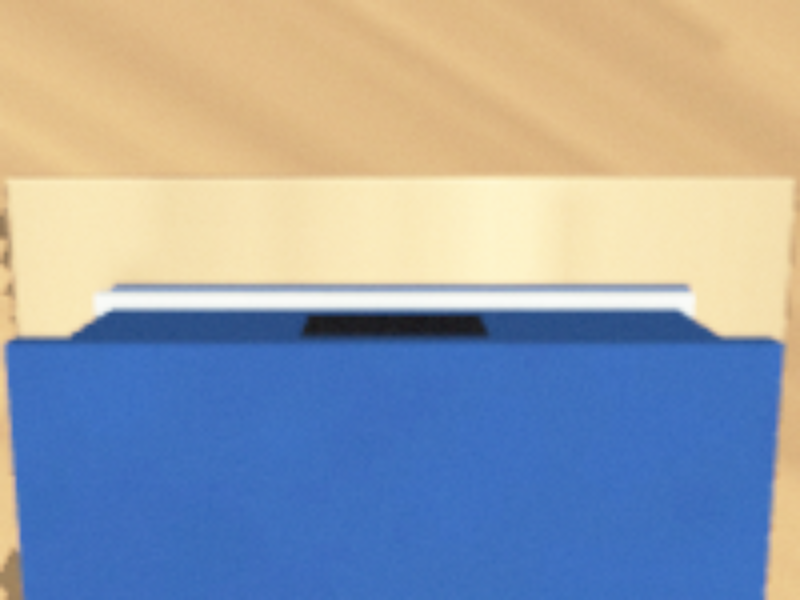

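```bash
python3 - <<'E'
from h import *
c=dict(np.load("pics/wrist19.npz"))
f=lambda *p:[(220+u/4,110+v/4) for u,v in p]
fit(c,f((8,179),(794,179)),f((95,293),(694,292)),9.3,-59.3,11)
E
```

```text
err toolx -0.67 toolz -0.13 widths 80.3 61.1 yaw board/stor -59.34 -59.25
```

```bash
python3 -m handwheel '[{"delta_pos":[0.06,0,0.04],"twist":[0,0,0],"jaw":0.45},{"delta_pos":[0.06,0,0.04],"twist":[0,0,0],"jaw":0.45},{"delta_pos":[0.06,0,0.04],"twist":[0,0,0],"jaw":0.45},{"delta_pos":[0.06,0.05,0.04],"twist":[0,0,0],"jaw":0.45},{"delta_pos":[0.06,0.09,0.04],"twist":[0,0,0],"jaw":0.45},{"delta_pos":[0.06,0.12,0.04],"twist":[0,0,0],"jaw":0.45},{"delta_pos":[0.06,0.15,0.04],"twist":[0,0,0],"jaw":0.45},{"delta_pos":[0.06,0.15,0.04],"twist":[0,0,0],"jaw":0.45},{"delta_pos":[0.06,0.15,0.04],"twist":[0,0,0],"jaw":0.45},{"delta_pos":[0.06,0.15,0.04],"twist":[0,0,0],"jaw":0.45}]'; python3 - <<'E'
from h import *
print(tool()[0]); print(telemetry.sense()['force'])
c=imaging.capture("wrist"); cv2.imwrite("pics/wrist20.png",cv2.resize(c["frame"][110:260,220:420,::-1],(800,600))); np.savez("pics/wrist20.npz",**c)
E
```

```text
time_s: 24.78
eef_pos: [653.6, -193.5, 11.7]
ee_rot: [0.615, -0.615, 0.35, -0.35]
force: [-2.6, 0.7, 5.1]
grip_width: 0.697
[ 653.60857836 -193.54329922   11.68727299]
[-2.62753527  0.67750593  5.1468657 ]
```

View pics/wrist20.png

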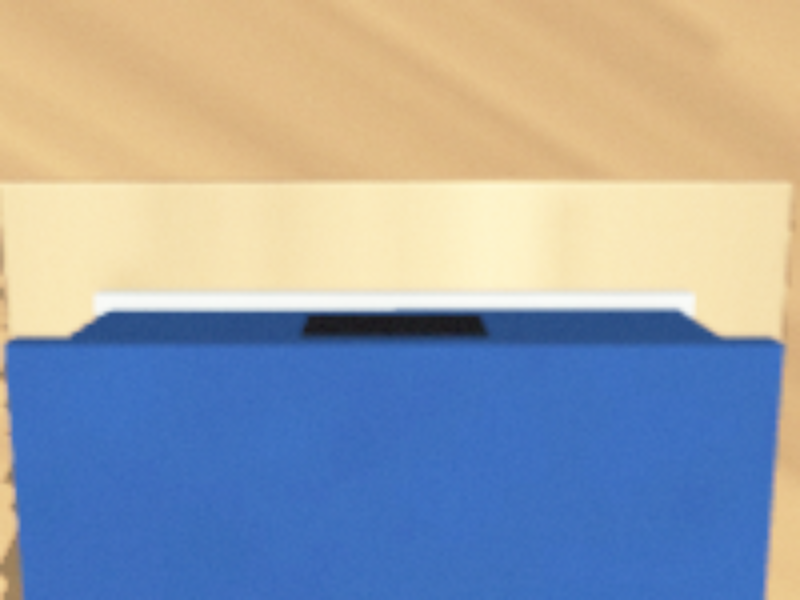

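The blue storey is seated: left margin 92, right 98, and no panel sliver visible. Releasing.

```bash
python3 -m handwheel '[{"delta_pos":[0,0,0],"twist":[0,0,0],"jaw":0.72},{"delta_pos":[0,0,0],"twist":[0,0,0],"jaw":0.76},{"delta_pos":[0,0,0],"twist":[0,0,0],"jaw":0.85},{"delta_pos":[0,0,0],"twist":[0,0,0],"jaw":1},{"delta_pos":[0,0,0],"twist":[0,0,0],"jaw":1},{"delta_pos":[0,-1,0],"twist":[0,0,0],"jaw":1},{"delta_pos":[0,-4,0],"twist":[0,0,0],"jaw":1},{"delta_pos":[0,-8,0],"twist":[0,0,0],"jaw":1},{"delta_pos":[0,-12,0],"twist":[0,0,0],"jaw":1},{"delta_pos":[0,-14,0],"twist":[0,0,0],"jaw":1}]'; python3 - <<'E'
from h import *
print(tool()[0])
c=imaging.capture("wrist"); cv2.imwrite("pics/wrist21.png",c["frame"][:,:,::-1]); np.savez("pics/wrist21.npz",**c)
print('blue',roof(c,46,(653,-193.5),90,4,'blue'))
go((423,275.5,150),-89.2)
E
```

```text
time_s: 25.67
eef_pos: [654.8, -194.0, 157.8]
ee_rot: [0.615, -0.614, 0.347, -0.352]
force: [0.8, 0.5, 1.3]
grip_width: 0.999
[ 654.82726242 -194.03518103  157.81824615]
blue (653.7, -194.3, 109.7, 59.5, 30.68, 11265)
delta [-52.3    0.55   3.99] twist [-0.009  0.522  0.008] joints [-0.46  0.72  1.05  0.    1.36  0.58] t 25.7167
```

View pics/wrist21.png

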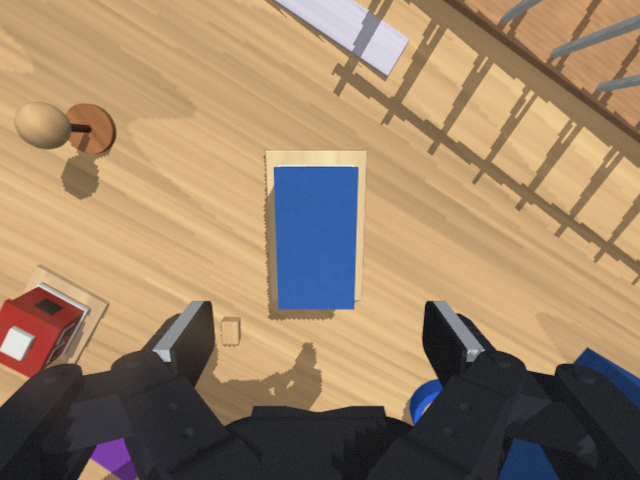

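Blue is good at (653.7, −194.3, 30.7°). Going back for green.

```bash
python3 -m handwheel '[{"delta_pos":[-4,0,0.3],"twist":[0,0.04,0],"jaw":1},{"delta_pos":[-8,0,0.6],"twist":[0,0.08,0],"jaw":1},{"delta_pos":[-12,0,0.9],"twist":[0,0.12,0],"jaw":1},{"delta_pos":[-16,0,1.2],"twist":[0,0.16,0],"jaw":1},{"delta_pos":[-20,0,1.5],"twist":[0,0.2,0],"jaw":1},{"delta_pos":[-24,0,1.8],"twist":[0,0.25,0],"jaw":1},{"delta_pos":[-28,0,2.1],"twist":[0,0.3,0],"jaw":1},{"delta_pos":[-32,0,2.4],"twist":[0,0.35,0],"jaw":1},{"delta_pos":[-36,0,2.7],"twist":[0,0.4,0],"jaw":1},{"delta_pos":[-40,0,3],"twist":[0,0.45,0],"jaw":1}]'; python3 - <<'E'
from h import *
print(tool()[0])
go((423,275.5,125),-89.2)
E
```

```text
time_s: 26.55
eef_pos: [474.0, 167.2, 151.8]
ee_rot: [0.521, -0.52, 0.479, -0.479]
force: [0.3, 0.4, -0.1]
grip_width: 0.998
[474.00595376 167.21883875 151.83378425]
delta [-11.21   2.68  -4.19] twist [-0.001  0.069 -0.   ] joints [0.11 0.34 1.68 0.   1.12 1.59] t 26.55
```

```bash
python3 -m handwheel '[{"delta_pos":[-4,0.5,-1.4],"twist":[0,0.03,0],"jaw":1},{"delta_pos":[-8,1,-3],"twist":[0,0.069,0],"jaw":1},{"delta_pos":[-10.5,2,-4],"twist":[0,0.069,0],"jaw":1},{"delta_pos":[-11.2,2.7,-4.2],"twist":[0,0.069,0],"jaw":1},{"delta_pos":[-11.2,2.7,-4.2],"twist":[0,0.069,0],"jaw":1},{"delta_pos":[-11.2,2.7,-4.2],"twist":[0,0.069,0],"jaw":1},{"delta_pos":[-11.2,2.7,-4.2],"twist":[0,0.069,0],"jaw":1},{"delta_pos":[-11.2,2.7,-4.2],"twist":[0,0.069,0],"jaw":1},{"delta_pos":[-11.2,2.7,-4.2],"twist":[0,0.069,0],"jaw":1},{"delta_pos":[-11.2,2.7,-4.2],"twist":[0,0.069,0],"jaw":1}]'; python3 - <<'E'
from h import *
print(tool()[0])
c=imaging.capture("wrist"); cv2.imwrite("pics/wrist22.png",c["frame"][:,:,::-1]); np.savez("pics/wrist22.npz",**c)
print(roof(c,48,(422,275),110,4,'green'))
c=imaging.capture("side"); print('side',roof(c,48,(425,277),110,4,'green'))
go((425,275.5,14),-89.2)
E
```

```text
time_s: 27.38
eef_pos: [424.2, 273.1, 124.5]
ee_rot: [0.504, -0.504, 0.496, -0.496]
force: [-0.7, -0.6, -0.1]
grip_width: 1.005
[424.22370162 273.13377903 124.54328755]
(426.8, 274.3, 138.2, 62.8, 1.23, 20010)
side (399.5, 244.7, 11.2, 0.0, 8.03, 8)
delta [-0.21 11.04  0.1 ] twist [-0.     0.002 -0.   ] joints [ 0.34  0.38  1.7  -0.    1.06  1.89] t 27.4833
```

View pics/wrist22.png

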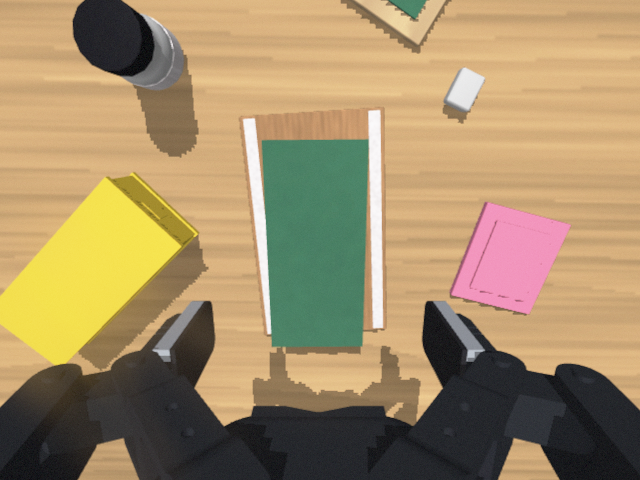

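```bash
python3 -m handwheel '[{"delta_pos":[-0.1,1,0.26],"twist":[0,-0.006,0],"jaw":1},{"delta_pos":[-0.1,3,0.26],"twist":[0,-0.006,0],"jaw":1},{"delta_pos":[-0.1,5,0.26],"twist":[0,-0.006,0],"jaw":1},{"delta_pos":[-0.1,7,0.26],"twist":[0,-0.006,0],"jaw":1},{"delta_pos":[-0.1,9,0.26],"twist":[0,-0.006,0],"jaw":1},{"delta_pos":[-0.1,10.5,0.26],"twist":[0,-0.006,0],"jaw":1},{"delta_pos":[-0.1,11,0.26],"twist":[0,-0.006,0],"jaw":1},{"delta_pos":[-0.1,11,0.26],"twist":[0,-0.006,0],"jaw":1},{"delta_pos":[-0.1,11,0.26],"twist":[0,-0.006,0],"jaw":1},{"delta_pos":[-0.1,11,0.26],"twist":[0,-0.006,0],"jaw":1}]'; python3 - <<'E'
from h import *
print(tool()[0]); go((426.6,274.3,14),-88.8)
E
```

```text
time_s: 28.32
eef_pos: [426.9, 275.0, 15.1]
ee_rot: [0.506, -0.505, 0.494, -0.494]
force: [0.2, 0.8, 0.4]
grip_width: 1.002
[426.87815714 274.99480301  15.0888697 ]
delta [ 0.07  0.11 -0.03] twist [-0.002  0.002 -0.001] joints [0.34 0.56 1.77 0.   0.81 1.89] t 28.3167
```

```bash
python3 -m handwheel '[{"delta_pos":[0.07,0.08,0],"twist":[0,0,0],"jaw":0.88},{"delta_pos":[0.07,0.08,0],"twist":[0,0,0],"jaw":0.82},{"delta_pos":[0.07,0.08,0],"twist":[0,0,0],"jaw":0.78},{"delta_pos":[0.07,0.08,0],"twist":[0,0,0],"jaw":0.75},{"delta_pos":[0.07,0.08,0],"twist":[0,0,0],"jaw":0.72},{"delta_pos":[0.07,0.08,0],"twist":[0,0,0],"jaw":0.65},{"delta_pos":[0.07,0.08,0],"twist":[0,0,0],"jaw":0.5},{"delta_pos":[0.07,0.08,0],"twist":[0,0,0],"jaw":0.5},{"delta_pos":[0.07,0.08,0],"twist":[0,0,0],"jaw":0.5},{"delta_pos":[0.07,0.08,0],"twist":[0,0,0],"jaw":0.5}]' 45; python3 - <<'E'
from h import *
print(tool()[0],telemetry.sense()['force'])
for n in("side","scene"):
    c=imaging.capture(n); cv2.imwrite(f"pics/{n}23.png",c["frame"][:,:,::-1]); np.savez(f"pics/{n}23.npz",**c)
    print(roof(c,8,(650,204),100,6,'green'))
go((650,204,110),-120)
E
```

```text
time_s: 29.15
eef_pos: [426.6, 274.2, 14.0]
ee_rot: [0.506, -0.505, 0.494, -0.494]
force: [-1.6, -0.6, 4.8]
grip_width: 0.739
[426.58434198 274.24517597  14.02699754] [-1.60469031 -0.62652716  4.76401967]
(719.4, 192.5, 15.0, 3.0, 71.33, 8)
(650.5, 203.7, 137.5, 61.8, -30.14, 1876)
delta [ 7.53 -9.58 22.19] twist [-0.001  0.546 -0.001] joints [0.34 0.56 1.77 0.   0.8  1.89] t 29.25
```

View pics/side23.png

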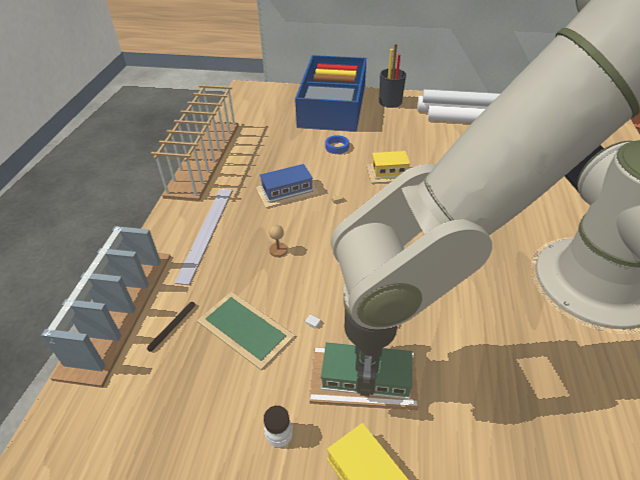

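```bash
python3 -m handwheel '[{"delta_pos":[0,-0.5,0],"twist":[0,0,0],"jaw":0.5},{"delta_pos":[0,-2,0],"twist":[0,0,0],"jaw":0.5},{"delta_pos":[0,-5,0],"twist":[0,0,0],"jaw":0.5},{"delta_pos":[0,-8.5,1],"twist":[0,0.03,0],"jaw":0.5},{"delta_pos":[0.5,-10.5,4],"twist":[0,0.1,0],"jaw":0.5},{"delta_pos":[1.5,-11,8],"twist":[0,0.18,0],"jaw":0.5},{"delta_pos":[3,-11,12],"twist":[0,0.26,0],"jaw":0.5},{"delta_pos":[4.5,-11,16],"twist":[0,0.35,0],"jaw":0.5},{"delta_pos":[6,-11,20],"twist":[0,0.45,0],"jaw":0.5},{"delta_pos":[7.4,-10,22.1],"twist":[0,0.546,0],"jaw":0.5}]'; python3 - <<'E'
from h import *
print(tool()[0])
c=imaging.capture("wrist"); cv2.imwrite("pics/wrist24.png",c["frame"][:,:,::-1]); np.savez("pics/wrist24.npz",**c)
go((649,205.2,24),-120)
E
```

```text
time_s: 30.08
eef_pos: [652.4, 203.9, 115.0]
ee_rot: [-0.353, 0.351, -0.613, 0.614]
force: [-0.2, 0.1, -0.6]
grip_width: 0.739
[652.36798042 203.87517844 114.97400242]
delta [-0.18  8.7  -0.67] twist [-0.001 -0.014  0.001] joints [ 0.13  0.77  1.1  -0.    1.28  2.24] t 30.1333
```

View pics/wrist24.png

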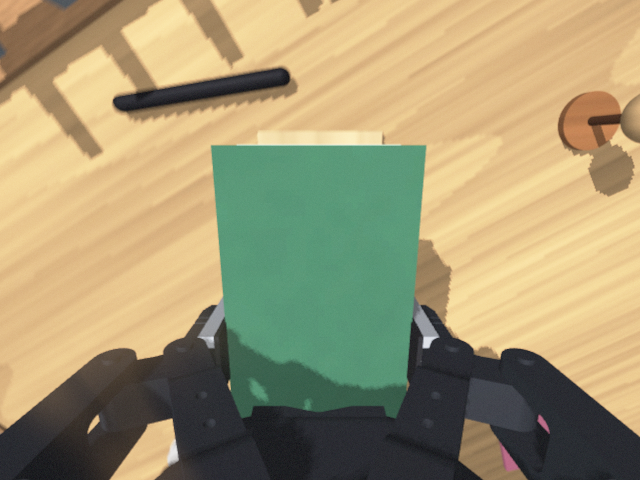

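The wrist view shows the green storey over its base, with the base front edge at row 131, cols 258–383. Tree clear at (590,120).

```bash
python3 -m handwheel '[{"delta_pos":[-0.1,1,-0.2],"twist":[0,-0.008,0],"jaw":0.5},{"delta_pos":[-0.15,3,-0.4],"twist":[0,-0.008,0],"jaw":0.5},{"delta_pos":[-0.15,5,-0.45],"twist":[0,-0.008,0],"jaw":0.5},{"delta_pos":[-0.15,6.5,-0.45],"twist":[0,-0.008,0],"jaw":0.5},{"delta_pos":[-0.15,7.5,-0.45],"twist":[0,-0.008,0],"jaw":0.5},{"delta_pos":[-0.15,8.2,-0.45],"twist":[0,-0.008,0],"jaw":0.5},{"delta_pos":[-0.15,8.5,-0.45],"twist":[0,-0.008,0],"jaw":0.5},{"delta_pos":[-0.15,8.5,-0.45],"twist":[0,-0.008,0],"jaw":0.5},{"delta_pos":[-0.15,8.5,-0.45],"twist":[0,-0.008,0],"jaw":0.5},{"delta_pos":[-0.15,8.5,-0.45],"twist":[0,-0.008,0],"jaw":0.5}]'; python3 - <<'E'
from h import *
print(tool()); print(telemetry.sense()['force'])
c=imaging.capture("wrist"); cv2.imwrite("pics/wrist25.png",cv2.resize(c["frame"][80:230,210:430,::-1],(880,600))[:,40:840]); np.savez("pics/wrist25.npz",**c)
go((649,205.2,12),-120)
E
```

```text
time_s: 30.97
eef_pos: [646.2, 208.8, 29.5]
ee_rot: [-0.357, 0.356, -0.611, 0.611]
force: [-0.5, 0.6, -1.8]
grip_width: 0.738
(array([646.23118507, 208.80361947,  29.47547922]), array([[-4.92612883e-01,  1.59399360e-03,  8.70247095e-01],
       [-8.70247949e-01,  2.77622485e-04, -4.92613875e-01],
       [-1.02682352e-03, -9.99998691e-01,  1.25040924e-03]]), np.float64(-119.51248102855612))
[-0.46537494  0.59152802 -1.81521362]
delta [0.17 1.74 0.42] twist [-0.001  0.009 -0.001] joints [0.14 0.84 1.18 0.   1.12 2.23] t 31.0167
```

View pics/wrist25.png

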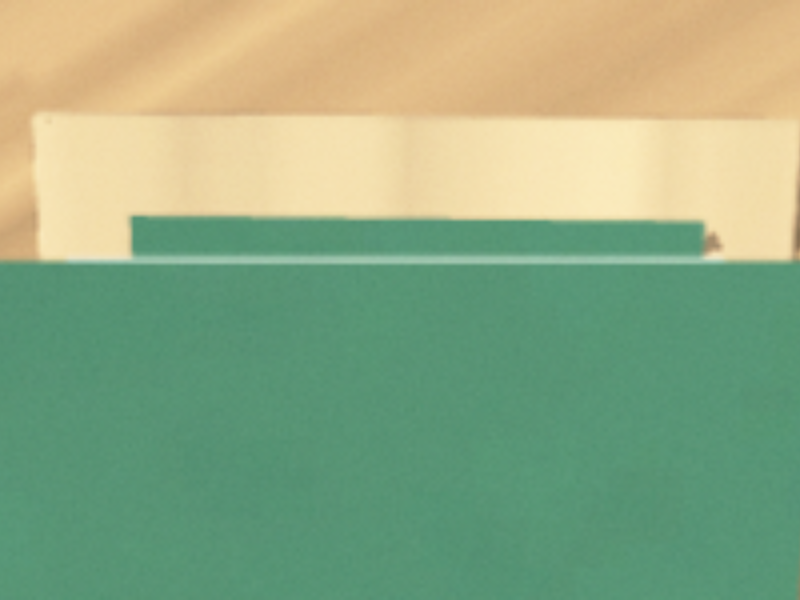

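```bash
cat >> h.py <<'E'
def fitp(c,panel,stor,zb,yaw):
    a=onplane(c,panel,8); b=onplane(c,stor,zb); y=np.radians(yaw)
    ex=np.array([np.cos(y),np.sin(y)]); ez=np.array([-np.sin(y),np.cos(y)]); d=(b.mean(0)-a.mean(0))[:2]
    ang=lambda p: np.degrees(np.arctan2(p[1][1]-p[0][1],p[1][0]-p[0][0]))
    print('err toolx',(d@ex).round(2),'toolz',(d@ez).round(2),'widths',np.linalg.norm(a[1]-a[0]).round(1),np.linalg.norm(b[1]-b[0]).round(1),'yaws',ang(a).round(2),ang(b).round(2))
E
python3 - <<'E'
from h import *
c=dict(np.load("pics/wrist25.npz"))
f=lambda *p:[(210+(40+u)/4,80+v/4) for u,v in p]
fitp(c,f((131,216),(704,222)),f((68,258),(722,258)),25.5,-119.5)
E
```

```text
err toolx -2.5 toolz -4.03 widths 63.3 65.0 yaws -120.13 -119.55
```

```bash
python3 -m handwheel '[{"delta_pos":[0.1,0.2,0.2],"twist":[0,0.01,0],"jaw":0.5},{"delta_pos":[0.23,0.5,0.4],"twist":[0,0.01,0],"jaw":0.5},{"delta_pos":[0.23,0.8,0.4],"twist":[0,0.01,0],"jaw":0.5},{"delta_pos":[0.23,1.1,0.4],"twist":[0,0.01,0],"jaw":0.5},{"delta_pos":[0.23,1.3,0.4],"twist":[0,0.01,0],"jaw":0.5},{"delta_pos":[0.23,1.45,0.4],"twist":[0,0.01,0],"jaw":0.5},{"delta_pos":[0.23,1.5,0.4],"twist":[0,0.01,0],"jaw":0.5},{"delta_pos":[0.23,1.5,0.4],"twist":[0,0.01,0],"jaw":0.5},{"delta_pos":[0.23,1.5,0.4],"twist":[0,0.01,0],"jaw":0.5},{"delta_pos":[0.23,1.5,0.4],"twist":[0,0.01,0],"jaw":0.5}]'; python3 - <<'E'
from h import *
print(tool()[0],tool()[2]); print(telemetry.sense()['force'])
c=imaging.capture("wrist"); cv2.imwrite("pics/wrist26.png",cv2.resize(c["frame"][80:230,210:430,::-1],(880,600))[:,40:840]); np.savez("pics/wrist26.npz",**c)
go((649,205.2,12),-120.1)
E
```

```text
time_s: 31.85
eef_pos: [648.2, 204.8, 13.6]
ee_rot: [-0.353, 0.353, -0.613, 0.613]
force: [0.2, -0.0, -1.1]
grip_width: 0.738
[648.21849777 204.76278535  13.64350705] -120.0884208323671
[ 0.21513441 -0.02244518 -1.12936026]
delta [-0.08  0.16  0.04] twist [-0.  0. -0.] joints [0.13 0.87 1.18 0.   1.09 2.23] t 31.9
```

View pics/wrist26.png

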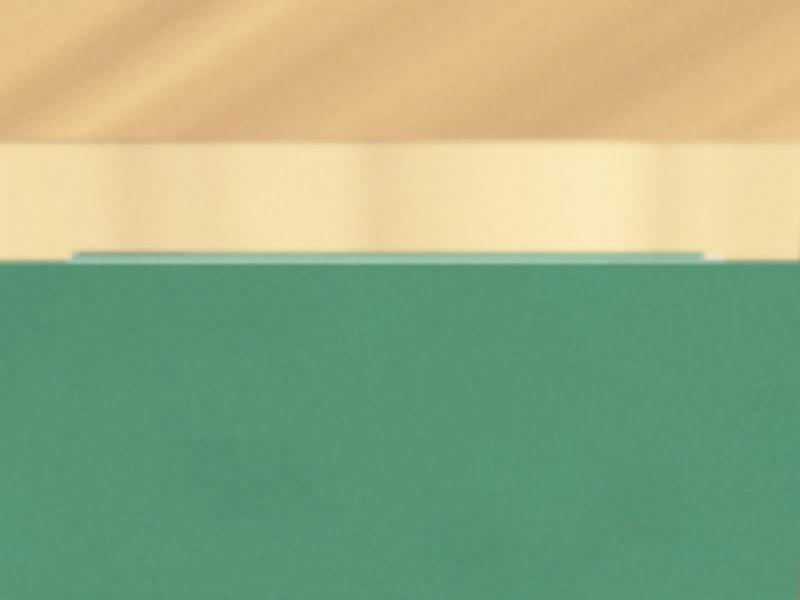

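```bash
python3 -m handwheel '[{"delta_pos":[-0.07,0,0.06],"twist":[0,0,0],"jaw":0.5},{"delta_pos":[-0.07,0,0.06],"twist":[0,0,0],"jaw":0.5},{"delta_pos":[-0.07,0,0.06],"twist":[0,0,0],"jaw":0.5},{"delta_pos":[-0.07,0.05,0.06],"twist":[0,0,0],"jaw":0.5},{"delta_pos":[-0.07,0.1,0.06],"twist":[0,0,0],"jaw":0.5},{"delta_pos":[-0.07,0.14,0.06],"twist":[0,0,0],"jaw":0.5},{"delta_pos":[-0.07,0.17,0.06],"twist":[0,0,0],"jaw":0.5},{"delta_pos":[-0.07,0.19,0.06],"twist":[0,0,0],"jaw":0.5},{"delta_pos":[-0.07,0.19,0.06],"twist":[0,0,0],"jaw":0.5},{"delta_pos":[-0.07,0.19,0.06],"twist":[0,0,0],"jaw":0.5}]'; python3 - <<'E'
from h import *
print(tool()[0],tool()[2]); print(telemetry.sense()['force'])
c=imaging.capture("wrist"); cv2.imwrite("pics/wrist27.png",cv2.resize(c["frame"][80:230,200:440,::-1],(800,500))); np.savez("pics/wrist27.npz",**c)
E
```

```text
time_s: 32.73
eef_pos: [649.1, 205.0, 12.1]
ee_rot: [-0.353, 0.353, -0.613, 0.613]
force: [-3.8, -1.7, 5.1]
grip_width: 0.741
[649.06787507 205.04414478  12.05202798] -120.08790675909889
[-3.79850581 -1.74106921  5.11168707]
```

View pics/wrist27.png

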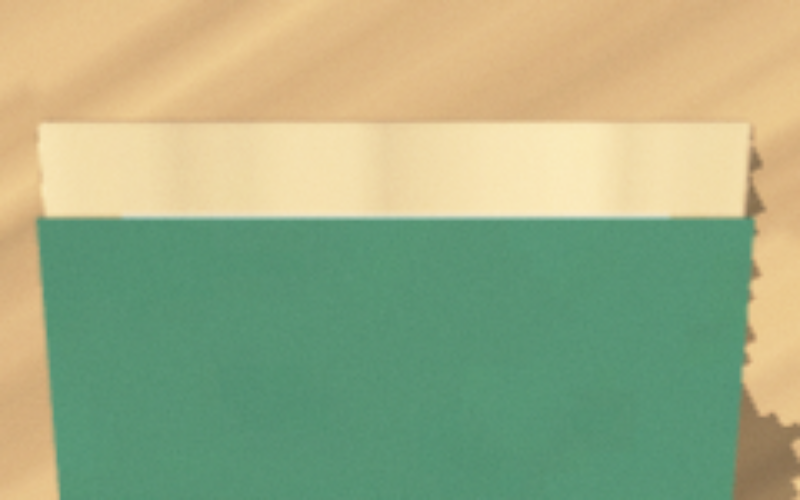

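The green storey is seated: margins 80 left and 82 right, and square. Releasing.

```bash
python3 -m handwheel '[{"delta_pos":[0,0,0],"twist":[0,0,0],"jaw":0.76},{"delta_pos":[0,0,0],"twist":[0,0,0],"jaw":0.8},{"delta_pos":[0,0,0],"twist":[0,0,0],"jaw":0.9},{"delta_pos":[0,0,0],"twist":[0,0,0],"jaw":1},{"delta_pos":[0,0,0],"twist":[0,0,0],"jaw":1},{"delta_pos":[0,-1,0],"twist":[0,0,0],"jaw":1},{"delta_pos":[0,-4,0],"twist":[0,0,0],"jaw":1},{"delta_pos":[0,-8,0],"twist":[0,0,0],"jaw":1},{"delta_pos":[0,-12,0],"twist":[0,0,0],"jaw":1},{"delta_pos":[0,-15,0],"twist":[0,0,0],"jaw":1}]'; python3 - <<'E'
from h import *
print(tool()[0])
c=imaging.capture("wrist"); cv2.imwrite("pics/wrist28.png",c["frame"][:,:,::-1]); np.savez("pics/wrist28.npz",**c)
print('green',roof(c,46,(649,205),100,4,'green'))
for n in("side","scene"):
    c=imaging.capture(n); cv2.imwrite(f"pics/{n}28.png",c["frame"][:,:,::-1]); np.savez(f"pics/{n}28.npz",**c)
    for k,b in {'red':(461,-30),'yellow':(417,-297),'blue':(654,-193),'green':(650,204)}.items(): print(n,k,roof(c,46,b,90,4,k))
E
```

```text
time_s: 33.62
eef_pos: [649.5, 205.1, 166.2]
ee_rot: [-0.354, 0.352, -0.612, 0.613]
force: [1.6, 0.5, 0.2]
grip_width: 1.001
[649.49000494 205.12717916 166.20684195]
green (648.9, 205.1, 138.7, 63.0, -30.11, 14345)
side red (459.9, -27.4, 55.1, 48.3, -3.41, 331)
side yellow (416.2, -295.0, 81.8, 52.5, 14.01, 405)
side blue (652.1, -189.5, 108.8, 62.9, 30.98, 691)
side green (714.1, 184.2, 36.4, 3.1, 62.89, 21)
scene red (464.6, -30.3, 60.9, 46.2, -3.69, 261)
scene yellow (420.7, -297.9, 87.6, 55.0, 13.61, 404)
scene blue (657.1, -193.3, 113.4, 59.0, 30.56, 1025)
scene green (652.8, 204.4, 141.8, 65.0, -30.07, 2059)
```

View pics/wrist28.png

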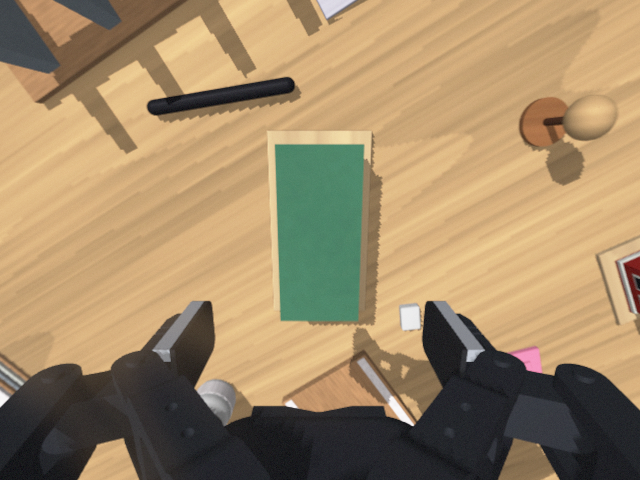

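View pics/scene28.png

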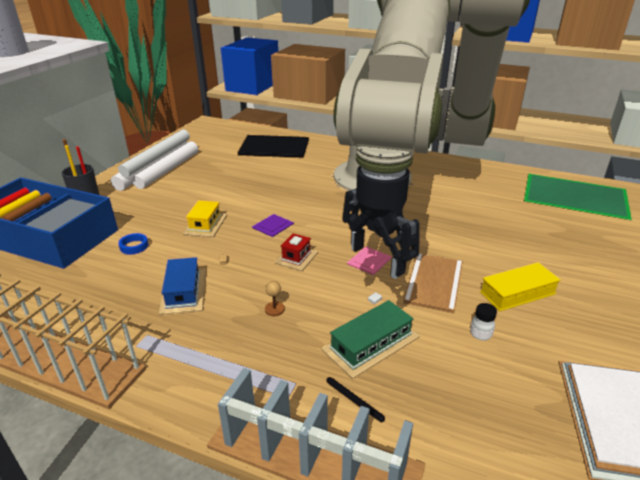

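View pics/side28.png

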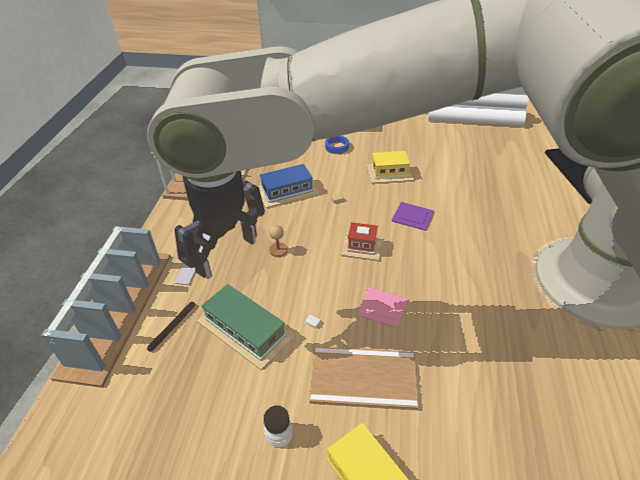

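All four storeys are on their bases, the tree is standing at (277,240) in the side view, and the gripper is clear. Handing in.

```bash
python3 -c "
from rig import ctrl,telemetry
print(telemetry.sense()['dq'].round(3), telemetry.sense()['force'].round(1))
print(ctrl.finish_job())"
```

```text
[-0.002  0.057  0.069  0.    -0.022 -0.002] [-1.1  0.3 -1.5]
the job is handed in; nothing more can be done
None
```

I took the stack apart from the top down: red, yellow, blue, then green. Each storey went onto the base of its colour and was released before I took the next. I handed the job in at about 34 s, with the gripper open and about 150 mm above the green base; the arm was still settling slightly at that moment. `finish_job` reports no verdict.

- **Position:** wrist views before and after each release put the storeys centred within about 1 mm and square within about 0.5°. Each was set down on its panel at 3.5–5 N of contact, the highest force I read during the job being about 7 N.
- **Surroundings:** the tree is still standing, and I saw no change in the look-alikes or anything else.
- **Disagreements:** the scene and side cameras differ from each other by about 2–4 mm, a steady offset, so I relied on the wrist view for the final fit. The side camera's automatic green measurement never worked. Its picture shows the green storey seated, and the wrist and scene measurements agree with that.

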